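# Skewer the groover cutter set with its twist-lock spindle and carry it to the tray

### The arm

A 6-joint arm with a two-finger parallel gripper is mounted at the origin on the work surface. World frame = base frame: x ahead of the robot, y to its left, z up, the work surface at z = 0. Lengths are in m, angles in rad, forces in N, time in s.
With the tool pointing down it reaches from about 0.375 to 0.925 m from the base axis. Payload 5.7 kg.
Tool frame: the origin (TCP) lies midway between the tips of the shut fingers; the grasp point (between the pads) lies manip.tcp_to_grasp behind it (manip.tcp_to_grasp is the distance from the TCP to the grasp point, in m); z points along the fingers, y is the direction in which the jaws open and shut (so a half turn about z gives the same grasp; the last joint's range is limited). The gripper opens to 88 mm and grips with 3 to 60 N. Pads are 20 mm wide; open, the fingers measure 115 mm over their backs; the gripper's body (75 mm by 178 mm) begins 61 mm behind the grasp point.
Start: joints at [1.136, 0.359, 1.51, -0, 1.272, -0.115], TCP at [0.189, 0.57, 0.223] pointing down, gripper open.
Joint ranges: [-2.97, 2.97], [-1.01, 2.36], [0.21, 2.38], [-0.96, 4.11], [0.2, 2.71], [-2.98, 2.98]. Speed limits (rad/s): [2.39, 2.39, 3.14, 3.14, 3.14, 3.14].

### API

Orientations are given as a unit quaternion [w, x, y, z].
In Python, from station import manip gives the robot as it stands. The module is installed in compiled form; this text tells all that it offers.
- The arm moves only by the tool send_rows, never from a script. Its argument "increments" is a list of rows, each an object of numbers: "grip": the opening, from 0 (shut) to 1 (fully open); "tx", "ty", "tz": the shift along the tool's x, y, z in cm; "wx", "wy", "wz": the turn, a rotation vector about the tool's x, y, z in rad. A call has 1 to 10 rows; each row is the pose to reach, as a shift and turn from the pose commanded when the call began, along the tool's axes at that moment; what a row does not reach only later rows make up. A row lasts 1/8 s, in which the tool goes at most 62.5 mm and 10.7 degrees, less where a joint would pass 70% of its speed; a pose out of reach is approached as far as the arm can. A call with a gripper value outside its range is refused whole. The fingers move at their own pace and stop on an object; "newtons" is the grip in N (left out, the last holds). Time passes only in rows, so rows that repeat a pose let the fingers close. It gives the time, the measured TCP pose, the force and the opening at its end, in the units of the state.
- manip.state(): the state, without advancing time (a new reading comes with each control period).
- manip.snapshot(name): name is "side" or "top" or "wrist"; returns the picture (400x640x3 uint8, blue, green, red); there is no depth.
- manip.camera_model(name): a dict with "K" (3x3 intrinsics, pixels), "D" ([k1, k2, p1, p2, k3] as OpenCV has them; the pictures are not rectified), "pose" (4x4, takes a point from camera to world coordinates); the wrist camera has in their place "hand_eye" (4x4, takes a point from camera to tool coordinates, whose origin is the TCP and whose axes are the flange's). Camera axes: x right, y down, z forward; pixel columns grow to the right and rows downward; lengths in m; the calibration is good to about 2 mm. A picture is of the moment at which its call begins: read the wrist's pose just before it. camera_model takes no time and is no camera call.
- manip.finish_job(): hands the job in, once; it reports no verdict.
The state is a dict: "time_s": time; "joints": joint angles; "qvel": joint speeds; "joint_efforts": joint torques, N m; "position": TCP position; "tool_rot": TCP orientation; "ft_force": force on the tool from outside, world axes, zero at the start; "torque": the same for the moment, N m; "width": opening from 0.0 (shut) to 1.0 (fully open).
Only numpy, scipy, OpenCV 4.12 (cv2) and the standard library are available. Lean on these libraries where they do the work, as an engineer would, in place of code of your own. Each camera call takes 0.05 s, during which the arm holds its last target.

### The job

Take the carrying spindle from its wooden block, thread it down through the piled cutters until its cross-pin drops through the slot of the carrier base underneath, and lock it with a twist. Then lift the whole set off the plywood as one stack and stand it upright in the middle of the wooden tray, spindle still in place, and let go. You must feel for the slot with light pressure: do not lean on the pile or the cutters, set the stack down gently, and leave the other things on the bench where they are.

Things in the scene. Friction and masses are not known exactly. Their poses are not given: they have to be found in the camera images.
- spindle_grip (a point): Centre of the carrying spindle's black paddle handle, half-way up. The steel spindle (105 mm long, 0.15 kg) stands upright in the bored wooden block, its collar resting on the block's top. Paddle: 50 mm along x, 16 mm thick along y (grasp across y from above), 45 mm tall; z is up the spindle. Below it the collar, 46 mm across, from 25.5 to 32 mm below this point.
- spindle_tip (a point): Lower end of the same spindle, on its axis, 82.5 mm below spindle_grip. From the tip up: pilot and neck 8 mm across (pointed over the lowest 6 mm); at 8 to 17 mm a round-ended cross-pin 26 mm long, 9 mm thick, parallel to the paddle's width (x); at 25 mm the shoulder of the shaft, which is 26 mm across up to the collar underside at 50.5 mm.
- spindle: The whole spindle; origin at its tip, axes as above. With the cross-pin in line with the base's slot (about 0.1 rad) it sinks until its shoulder rests on the base, tip 17 mm above the board's underside. Over 0.7 rad out of line the pin lies on the base's plate, tip 34 mm up; in between it rides a few mm lower on its round sides. Sunk, a turn of 1 to 1.57 rad away from the slot, either way, locks it; there is no stop; 2 mm of play.
- stand: The wooden block that holds the spindle, 84 x 84 x 62 mm, hole 30 mm, fixed; origin at the centre of its underside, on the bench. It may stand left or right.
- board: Fixed plywood board, 180 mm (x) by 210 mm (y), 12 mm thick, origin at the centre of its underside. The pile stands on it, lowest the loose carrier base, hidden under the lower cutter: round, black, 100 mm across, 30 mm high, hollow, with a 6 mm steel top plate with a central slot 31 x 11 mm. The slot may point any way and is not reported; at most a half turn finds it.
- cutter_low: Lower groover cutter: loose aluminium disc 120 mm across with six teeth, 8 mm thick, bore 30 mm, about 0.2 kg, lying on the carrier base. Origin at the centre of its underside. The base's centre lies within 2 mm each way of those of the cutters and the spacer; their mean is the best guess. The base does not turn along under light pressure (10 N or less).
- spacer: Steel spacer ring between the two cutters, 60 mm across, 8 mm thick, bore 30 mm. Origin at the centre of its underside.
- cutter_top: Upper groover cutter, 110 mm across with four teeth, 8 mm thick, bore 30 mm. Origin at the centre of its underside; its top is the top of the pile, 66 mm above the bench. The three bores are out of line by up to 3 mm; the rounded foot of the spindle passes and nudges them.
- tray: Fixed square wooden tray, 190 x 190 mm, rim 22 mm high, walls and floor 9 mm thick. Origin at the centre of its underside. It stands on the other side of the board from the block. Standing in it, the carrier base's underside is 9 mm and the spindle tip 14 mm above the bench.
- spare_ring: Bystander: small steel ring 44 mm across, 12 mm high, on a corner of the board.
- nut: Bystander: dark steel arbor nut 34 mm across, 14 mm high, on the opposite corner of the board.
- offcut: Bystander: dark wood offcut, 160 x 55 x 28 mm, on the far side.
- glue: Bystander: white glue bottle, 56 mm across, 150 mm high, standing on the far side.
- tape: Bystander: grey tape measure, 70 x 66 x 34 mm, on the far side.
Not all that is in view belongs to the job. What is shaped like the cutter_top but black, green or yellow is not meant.

How it is judged:
By the outcome, as a careful person would: the job done as asked, in the order asked, and still so for the second after the job is handed in, with the robot touching nothing.
It also fails if it takes over 72 s, if anything falls off the work surface, if the arm or the gripper's body presses on something with over 40 N, if the wrist force passes 120 N, or if a joint passes its speed limit or range.

## Working session

There is one attempt and no reset: what is moved stays moved. The work goes in short steps, Python scripts to look and compute and a tool call to move; the robot and the scene stay as the last step left them, time stands still between calls to the robot, and variables do not carry over. Pictures are saved under pics/ and viewed, and the job is handed in when it is done.

Besides the shell and the picture viewer there is one more tool, called after "Request:" by a JSON object that holds its "name" and its "arguments", one argument or row to a line. send_rows: Moves the arm, as the interface text tells. Its arguments: {"type":"object","properties":{"increments":{"type":"array"},"newtons":{"type":"number"}},"required":["increments"]}

```bash
ls; mkdir -p pics
python3 - <<'E'
from station import manip
import cv2,numpy as np
np.set_printoptions(precision=4,suppress=True)
print(manip.state()); print(manip.tcp_to_grasp)
for n in ["side","top","wrist"]:
    cv2.imwrite(f"pics/{n}0.png",manip.snapshot(n)); print(n,manip.camera_model(n))
E
```

```text
pics
{'time_s': 0.0, 'joints': array([ 1.1359,  0.3595,  1.5114,  0.    ,  1.2725, -0.1151]), 'qvel': array([-0.0006,  0.0001,  0.002 , -0.0017, -0.0001, -0.0004]), 'joint_efforts': array([  0.0001, -51.5384, -27.0726,   0.0675,   0.0352,  -0.0001]), 'position': array([0.1883, 0.5689, 0.2218]), 'tool_rot': array([-0.0003,  0.1592,  0.9872, -0.0009]), 'ft_force': array([ 0.0289,  0.4602, -0.1953]), 'torque': array([ 0.0076,  0.011 , -0.0357]), 'width': 1.001612798447301}
0.0187
side {'K': array([[398.9255,   0.    , 319.2152],
       [  0.    , 398.9255, 197.9335],
       [  0.    ,   0.    ,   1.    ]]), 'D': array([-0.0396,  0.    ,  0.    ,  0.    ,  0.    ]), 'pose': array([[ 0.9995, -0.0296,  0.0136,  0.4781],
       [-0.031 , -0.7383,  0.6738, -0.6167],
       [-0.0099, -0.6739, -0.7388,  0.8254],
       [ 0.    ,  0.    ,  0.    ,  1.    ]])}
top {'K': array([[418.5486,   0.    , 321.6111],
       [  0.    , 418.5486, 206.1016],
       [  0.    ,   0.    ,   1.    ]]), 'D': array([-0.1069,  0.    ,  0.    ,  0.    ,  0.    ]), 'pose': array([[ 0.0096, -0.9936,  0.1129,  0.3792],
       [-0.9998, -0.0113, -0.0141,  0.0515],
       [ 0.0153, -0.1128, -0.9935,  1.1032],
       [ 0.    ,  0.    ,  0.    ,  1.    ]])}
wrist {'K': array([[343.8146,   0.    , 320.8621],
       [  0.    , 343.8146, 204.723 ],
       [  0.    ,   0.    ,   1.    ]]), 'D': array([-0.0345,  0.    ,  0.    ,  0.    ,  0.    ]), 'hand_eye': array([[ 0.0007, -0.9659, -0.259 ,  0.0712],
       [ 1.    ,  0.0006,  0.0006,  0.0009],
       [-0.0004, -0.259 ,  0.9659, -0.1623],
       [ 0.    ,  0.    ,  0.    ,  1.    ]])}
```

View pics/side0.png

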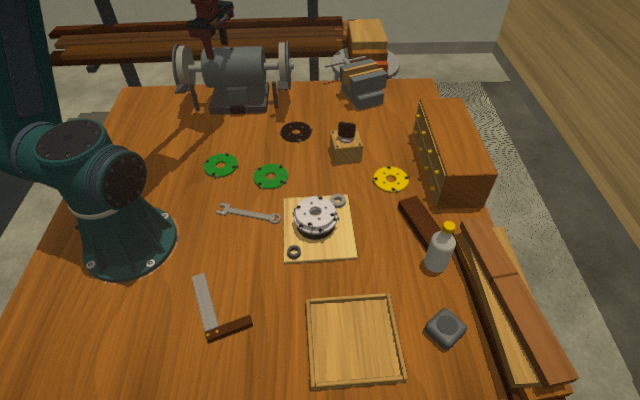

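View pics/top0.png

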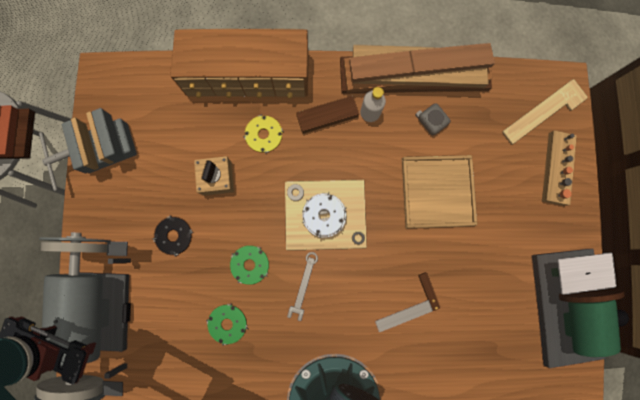

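View pics/wrist0.png

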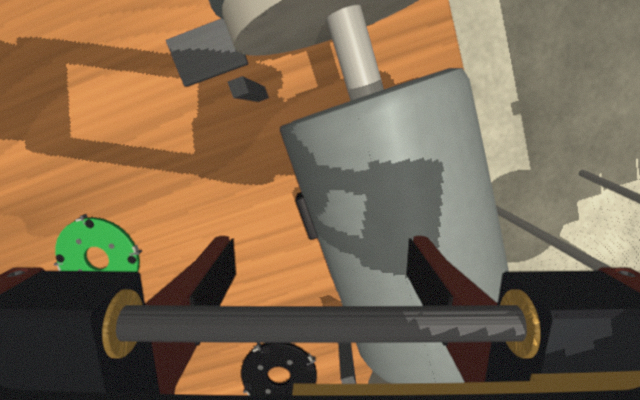

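The pile is silver, at top (325,215) and side (316,213). Lookalikes are the discs black (173,235), green (249,265) and (227,324), and yellow (264,133). The block with the black paddle is at top (212,175) and side (346,143). The tray is at top (439,191). I'll check these in close crops.

Run:
```python
import cv2,numpy as np
t=cv2.imread('pics/top0.png');s=cv2.imread('pics/side0.png')
def crop(im,x,y,w,h,k): return cv2.resize(im[y:y+h,x:x+w],None,fx=k,fy=k,interpolation=cv2.INTER_CUBIC)
cv2.imwrite('pics/c1.png',np.hstack([crop(t,187,147,50,50,8),crop(s,320,115,50,50,8)]))
cv2.imwrite('pics/c2.png',np.hstack([crop(t,275,170,100,100,4),crop(s,270,180,100,100,4)]))
cv2.imwrite('pics/c3.png',np.hstack([crop(t,395,145,90,90,4),crop(s,300,285,110,105,4)[:360]]))
```

```text
(no output)
```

View pics/c1.png

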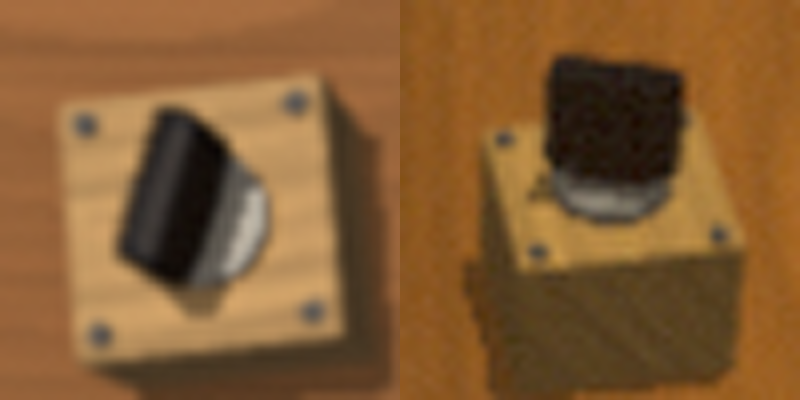

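View pics/c2.png

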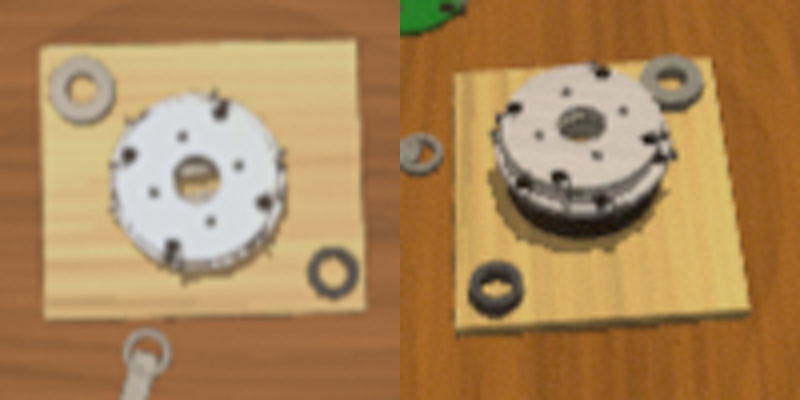

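View pics/c3.png

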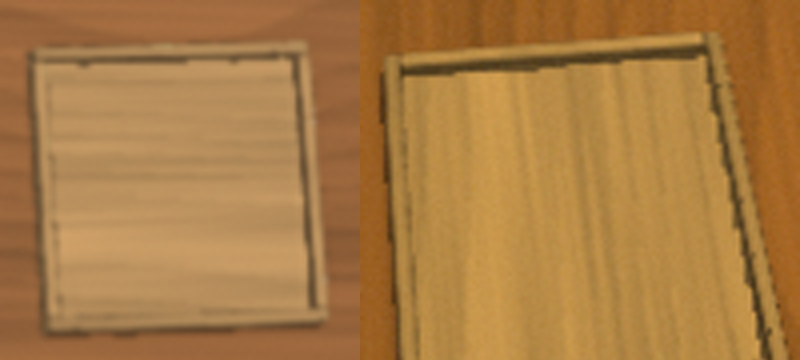

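```bash
cat > h.py <<'E'
import cv2,numpy as np
from scipy.spatial.transform import Rotation as R
from station import manip
np.set_printoptions(precision=4,suppress=True)
CM={n:manip.camera_model(n) for n in("side","top","wrist")}
def Rt(q): return R.from_quat([q[1],q[2],q[3],q[0]])
def T(pos,q):
    M=np.eye(4);M[:3,:3]=Rt(q).as_matrix();M[:3,3]=pos;return M
def wpose(st): return T(st['position'],st['tool_rot'])@CM['wrist']['hand_eye']
def ray(cam,px,pose=None):
    c=CM[cam];P=c['pose'] if pose is None else pose
    u=cv2.undistortPoints(np.array([[px]],float),c['K'],c['D'])[0,0]
    d=P[:3,:3]@np.array([u[0],u[1],1]);return P[:3,3],d/np.linalg.norm(d)
def onz(cam,px,z,pose=None):
    o,d=ray(cam,px,pose);return o+d*(z-o[2])/d[2]
def tri(*rs):
    A=np.zeros((3,3));b=np.zeros(3)
    for o,d in rs:
        M=np.eye(3)-np.outer(d,d);A+=M;b+=M@o
    p=np.linalg.solve(A,b);return p,[np.linalg.norm((np.eye(3)-np.outer(d,d))@(p-o)) for o,d in rs]
def proj(cam,p,pose=None):
    c=CM[cam];P=c['pose'] if pose is None else pose
    Q=np.linalg.inv(P);rv=cv2.Rodrigues(Q[:3,:3])[0]
    return cv2.projectPoints(np.array([p],float),rv,Q[:3,3],c['K'],c['D'])[0][0,0]
E
python3 - <<'E'
from h import *
ct=lambda x,y:(187+(x+.5)/8-.5,147+(y+.5)/8-.5)
cs=lambda x,y:(320+(x+.5)/8-.5,115+(y+.5)/8-.5)
print('screws')
for a,b in [((101,335),(105,138)),((312,312),(138,252)),((295,102),(319,235))]:
    print(*tri(ray('top',ct(*a)),ray('side',cs(*b))))
print(np.mean([onz('top',ct(*p),.062) for p in [(87,125),(295,102),(312,312),(101,335)]],0))
c2=lambda x,y:(275+(x+.5)/4-.5,170+(y+.5)/4-.5)
s2=lambda x,y:(270+(x+.5)/4-.5,180+(y+.5)/4-.5)
print('bore',*tri(ray('top',c2(197,179)),ray('side',s2(582,124) if 0 else s2(582-400,124))))
for a,b in [((82,89),(672-400,83)),((333,272),(497-400,287))]:
    print('ring,nut',*tri(ray('top',c2(*a)),ray('side',s2(*b))))
print('board corners'); 
for p in [(40,45),(357,40),(365,310),(44,318)]: print(onz('top',c2(*p),.012))
print('tray corners')
c3=lambda x,y:(395+(x+.5)/4-.5,145+(y+.5)/4-.5)
c=[onz('top',c3(*p),.022) for p in [(32,47),(305,42),(327,318),(44,333)]];print(np.array(c),np.mean(c,0))
s3=lambda x,y:(300+(x+.5)/4-.5,285+(y+.5)/4-.5)
for a,b in [((32,47),(386-360,58)),((305,42),0)][:1]: print(*tri(ray('top',c3(*a)),ray('side',s3(*b))))
# side tray corners full
for p in [(307,299),(389,294),(405,385),(312,387)]: print(onz('side',p,.022))
E
```

```text
screws
[0.5399 0.3458 0.0658] [np.float64(0.0014897127862202098), np.float64(0.0014897127862202946)]
[0.5481 0.279  0.0656] [np.float64(0.0017256672267889361), np.float64(0.0017256672267887566)]
[0.6156 0.2874 0.0643] [np.float64(0.0015092784506985106), np.float64(0.0015092784506983222)]
[0.5768 0.3172 0.062 ]
bore [0.4784 0.0312 0.0681] [np.float64(0.0021117511397564623), np.float64(0.002111751139756523)]
ring,nut [0.5407 0.1058 0.0208] [np.float64(0.0018220129901855302), np.float64(0.0018220129901856843)]
ring,nut [ 0.4235 -0.058   0.0225] [np.float64(0.002349951025744554), np.float64(0.002349951025744532)]
board corners
[0.5692 0.1344 0.012 ]
[ 0.5752 -0.0754  0.012 ]
[ 0.397  -0.0804  0.012 ]
[0.3898 0.1283 0.012 ]
tray corners
[[ 0.6376 -0.178   0.022 ]
 [ 0.6449 -0.3647  0.022 ]
 [ 0.4588 -0.3733  0.022 ]
 [ 0.4475 -0.1833  0.022 ]] [ 0.5472 -0.2748  0.022 ]
[ 0.5367 -0.1889  0.0936] [np.float64(0.08666886100483066), np.float64(0.08666886100483079)]
[ 0.4563 -0.1864  0.022 ]
[ 0.6398 -0.181   0.022 ]
[ 0.6423 -0.3764  0.022 ]
[ 0.4638 -0.3734  0.022 ]
```

Request:
{"name": "send_rows", "arguments": {
  "increments": [
    {"tx": -2, "ty": -0.5, "tz": -2, "grip": 1},
    {"tx": -7, "ty": -1.9, "tz": -2.5, "grip": 1},
    {"tx": -13, "ty": -3.5, "tz": -2.5, "grip": 1},
    {"tx": -19, "ty": -5.1, "tz": -2.5, "grip": 1},
    {"tx": -25, "ty": -6.7, "tz": -2.5, "grip": 1},
    {"tx": -31, "ty": -8.3, "tz": -2.5, "grip": 1},
    {"tx": -37, "ty": -9.9, "tz": -2.5, "grip": 1},
    {"tx": -42, "ty": -11.2, "tz": -2.5, "grip": 1},
    {"tx": -45, "ty": -12, "tz": -2.5, "grip": 1},
    {"tx": -45, "ty": -12, "tz": -2.5, "grip": 1}
  ]
}}

```text
schema error: expected keys grip, tx, ty, tz, wx, wy, wz
```

Run:
```python
from h import *
import json
s=manip.state();print(s['time_s'],s['position'],s['tool_rot'],s['joints'],s['qvel'])
cv2.imwrite('pics/w1.png',manip.snapshot('wrist'))
np.savez('w1.npz',p=s['position'],q=s['tool_rot'])
```

```text
0.15 [0.1884 0.5691 0.222 ] [-0.0002  0.1592  0.9872 -0.0007] [ 1.1359  0.3594  1.5112 -0.      1.2725 -0.1151] [ 0.0006 -0.0015 -0.0045 -0.0001  0.0006 -0.0001]
```

View pics/w1.png

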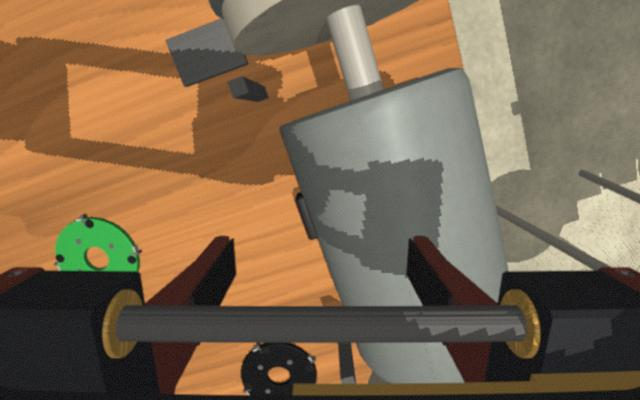

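The picture is unchanged because the move was refused: every key is required in each row. I'll resend it in full.

Request:
{"name": "send_rows", "arguments": {
  "increments": [
    {"tx": -2, "ty": -0.5, "tz": -2, "wx": 0, "wy": 0, "wz": 0, "grip": 1},
    {"tx": -7, "ty": -1.9, "tz": -2.5, "wx": 0, "wy": 0, "wz": 0, "grip": 1},
    {"tx": -13, "ty": -3.5, "tz": -2.5, "wx": 0, "wy": 0, "wz": 0, "grip": 1},
    {"tx": -19, "ty": -5.1, "tz": -2.5, "wx": 0, "wy": 0, "wz": 0, "grip": 1},
    {"tx": -25, "ty": -6.7, "tz": -2.5, "wx": 0, "wy": 0, "wz": 0, "grip": 1},
    {"tx": -31, "ty": -8.3, "tz": -2.5, "wx": 0, "wy": 0, "wz": 0, "grip": 1},
    {"tx": -37, "ty": -9.9, "tz": -2.5, "wx": 0, "wy": 0, "wz": 0, "grip": 1},
    {"tx": -42, "ty": -11.2, "tz": -2.5, "wx": 0, "wy": 0, "wz": 0, "grip": 1},
    {"tx": -45, "ty": -12, "tz": -2.5, "wx": 0, "wy": 0, "wz": 0, "grip": 1},
    {"tx": -45, "ty": -12, "tz": -2.5, "wx": 0, "wy": 0, "wz": 0, "grip": 1}
  ]
}}

```text
time_s: 1.45
position: [0.5798, 0.3126, 0.247]
tool_rot: [-0.0, 0.161, 0.987, -0.0]
ft_force: [-0.2, -0.1, -0.1]
width: 0.995
```

Run:
```python
from h import *
s=manip.state();print(s['time_s'],s['position'],s['tool_rot'],s['joints'],s['qvel'])
cv2.imwrite('pics/w1.png',manip.snapshot('wrist'))
np.savez('w1.npz',p=s['position'],q=s['tool_rot'])
```

```text
1.45 [0.5798 0.3126 0.247 ] [-0.      0.1607  0.987  -0.0003] [ 0.3898  0.425   1.3428 -0.0004  1.3742 -0.858 ] [ 0.0445 -0.0191  0.0335  0.0213  0.0113  0.0181]
```

View pics/w1.png

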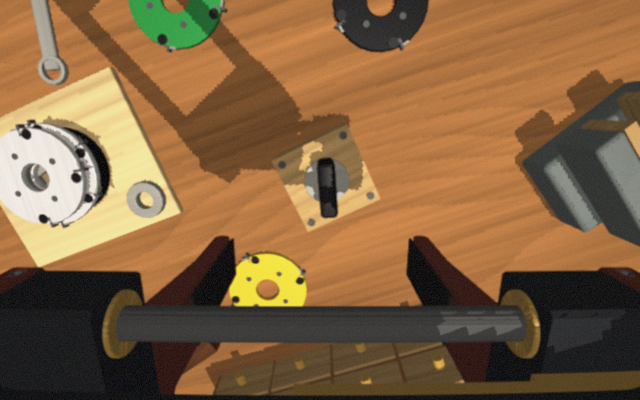

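Run:
```python
import cv2,numpy as np
t=cv2.imread('pics/w1.png')
cv2.imwrite('pics/w1c.png',cv2.resize(t[115:235,262:392],None,fx=5,fy=5,interpolation=cv2.INTER_CUBIC))
```

```text
(no output)
```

View pics/w1c.png

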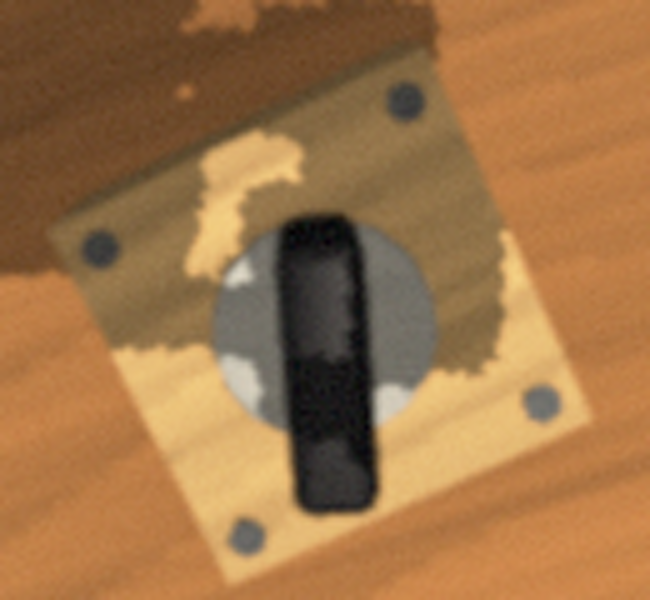

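Run:
```python
from h import *
d=np.load('w1.npz');P=wpose(dict(position=d['p'],tool_rot=d['q']))
c=lambda x,y:(262+(x+.5)/5-.5,115+(y+.5)/5-.5)
col=onz('wrist',c(324,325),.0685,P);print('collar',col, proj('top',col),proj('side',col))
print('collar edges',onz('wrist',c(212,325),.0685,P)-onz('wrist',c(436,325),.0685,P))
pts=[onz('wrist',c(*p),.1165,P) for p in [(283,230),(299,498),(355,230),(376,498)]]
for p in pts: print(p)
for a,b in((0,1),(2,3)):
    v=pts[b]-pts[a];print('ang',np.arctan2(v[1],v[0]))
print('wdth', np.mean(pts,0))
e=[onz('wrist',c(*p),.1165,P) for p in [(318,213),(337,514)]];print(e,np.linalg.norm(e[1]-e[0]),np.mean(e,0))
s=[onz('wrist',c(*p),.062,P) for p in [(100,248),(405,101),(541,403),(246,536)]];print('screws',np.array(s),np.mean(s,0))
ct=lambda x,y:(187+(x+.5)/8-.5,147+(y+.5)/8-.5)
cs=lambda x,y:(320+(x+.5)/8-.5,115+(y+.5)/8-.5)
W=lambda x,y:ray('wrist',c(x,y),P)
# screws: low x far D, C, B
for w,a,b in [((405,101),(101,335),(105,138)),((100,248),(312,312),(138,252)),((246,536),(295,102),(319,235))]:
    print(*tri(W(*w),ray('top',ct(*a)),ray('side',cs(*b))), tri(W(*w),ray('top',ct(*a)))[0],tri(W(*w),ray('side',cs(*b)))[0])
R0=Rt(d['q']).as_matrix();print(R0)
```

```text
collar [0.5761 0.3207 0.0685] [209.3386 173.5718] [344.7665 136.134 ]
collar edges [-0.0143 -0.0428  0.    ]
[0.5493 0.3214 0.1165]
[0.5954 0.3089 0.1165]
[0.5532 0.333  0.1165]
[0.5998 0.3219 0.1165]
ang -0.26457799912020413
ang -0.23538447843901625
wdth [0.5744 0.3213 0.1165]
[array([0.5485, 0.328 , 0.1165]), array([0.6004, 0.3144, 0.1165])] 0.05366288200159049 [0.5744 0.3212 0.1165]
screws [[0.5479 0.2823 0.062 ]
 [0.5395 0.3498 0.062 ]
 [0.6072 0.358  0.062 ]
 [0.6153 0.2905 0.062 ]] [0.5775 0.3202 0.062 ]
[0.54   0.3484 0.0632] [np.float64(0.0014893458833456909), np.float64(0.0021875922983925025), np.float64(0.0017751857602817296)] [0.5406 0.3502 0.0498] [0.5405 0.3498 0.063 ]
[0.5483 0.2812 0.0629] [np.float64(0.001227140190396207), np.float64(0.0022012407371460084), np.float64(0.0020254028662797818)] [0.5484 0.2812 0.0549] [0.5489 0.2824 0.063 ]
[0.6159 0.2895 0.0617] [np.float64(0.0011260350503658142), np.float64(0.0019319354636383678), np.float64(0.0018449248588805554)] [0.6167 0.2895 0.055 ] [0.6165 0.2905 0.0617]
[[-0.9483  0.3173 -0.0002]
 [ 0.3173  0.9483 -0.0005]
 [ 0.     -0.0005 -1.    ]]
```

```bash
cat >> h.py <<'E'
def go(x,y,z,yaw=None):
    s=manip.state();M=Rt(s['tool_rot']).as_matrix();d=np.array([x,y,z])-s['position']
    t=M.T@d*100
    y0=np.arctan2(M[1,1],M[0,1]);print('t',s['time_s'],'pos',s['position'],'yaw',y0,'tilt',M[:,2],'f',s['ft_force'],'w',s['width'],'j6',s['joints'][5])
    print('shift cm',t,'wz',None if yaw is None else -((yaw-y0+np.pi)%(2*np.pi)-np.pi))
E
python3 - <<'E'
from h import *
go(.576,.3205,.078,1.3208)
s=manip.snapshot('wrist')
go(.576,.3205,.078,1.3208)
E
```

```text
t 1.5 pos [0.5783 0.3136 0.2471] yaw 1.249214595595177 tilt [-0.0011 -0.0001 -1.    ] f [ 0.4435  0.6891 -0.0205] w 1.000885238796184 j6 -0.8575284449081525
shift cm [ 0.4197  0.5921 16.9089] wz -0.0715854044048232
t 1.55 pos [0.5774 0.3142 0.2472] yaw 1.2504382120377173 tilt [-0.0014  0.     -1.    ] f [-0.81    0.5363 -0.4605] w 0.9979204609011516 j6 -0.8574848179527029
shift cm [ 0.3095  0.5569 16.9202] wz -0.07036178796228265
```

Request:
{"name": "send_rows", "arguments": {
  "increments": [
    {"tx": 0.1, "ty": 0.3, "tz": 3, "wx": 0, "wy": 0, "wz": -0.04, "grip": 1},
    {"tx": 0.3, "ty": 0.55, "tz": 6, "wx": 0, "wy": 0, "wz": -0.07, "grip": 1},
    {"tx": 0.35, "ty": 0.6, "tz": 8.5, "wx": 0, "wy": 0, "wz": -0.07, "grip": 1},
    {"tx": 0.35, "ty": 0.6, "tz": 8.5, "wx": 0, "wy": 0, "wz": -0.07, "grip": 1},
    {"tx": 0.35, "ty": 0.6, "tz": 8.5, "wx": 0, "wy": 0, "wz": -0.07, "grip": 1}
  ]
}}

```text
time_s: 2.17
position: [0.5764, 0.3219, 0.1637]
tool_rot: [0.0, 0.124, 0.992, 0.0]
ft_force: [-0.3, -0.1, 1.0]
width: 1.001
```

Run:
```python
from h import *
s=manip.state();im=manip.snapshot('wrist');cv2.imwrite('pics/w2.png',im)
np.savez('w2.npz',p=s['position'],q=s['tool_rot'])
go(.576,.3205,.078,1.3208)
P=wpose(s);print(proj('wrist',(.576,.3207,.0685),P),proj('wrist',(.575,.321,.1165),P))
cv2.imwrite('pics/w2c.png',cv2.resize(im[120:320,230:430],None,fx=3,fy=3,interpolation=cv2.INTER_CUBIC))
```

```text
t 2.225 pos [0.577  0.3219 0.1642] yaw 1.3217841357495226 tilt [ 0.0019  0.0009 -1.    ] f [ 0.5316  0.215  -0.0225] w 0.9997393546805009 j6 -0.91746721938785
shift cm [ 0.0744 -0.1659  8.6151] wz 0.0009841357495226077
[317.7953 207.1306] [317.2975 225.5056]
```

View pics/w2c.png

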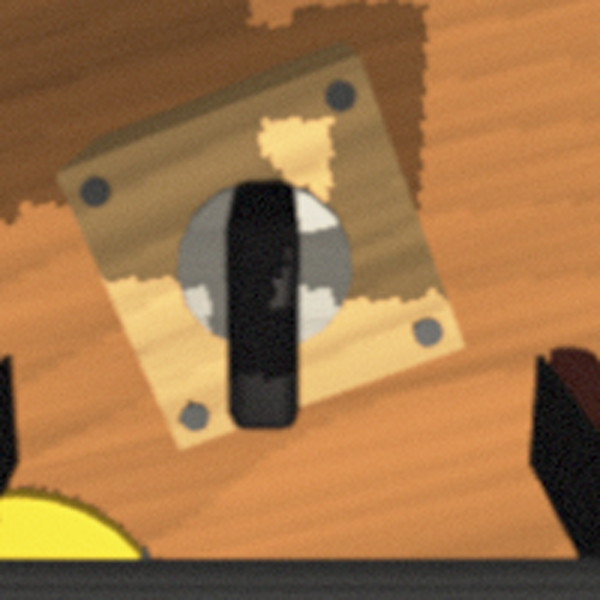

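Request:
{"name": "send_rows", "arguments": {
  "increments": [
    {"tx": 0.05, "ty": -0.15, "tz": 3, "wx": 0, "wy": 0, "wz": 0, "grip": 1},
    {"tx": 0.05, "ty": -0.15, "tz": 6, "wx": 0, "wy": 0, "wz": 0, "grip": 1},
    {"tx": 0.05, "ty": -0.15, "tz": 8, "wx": 0, "wy": 0, "wz": 0, "grip": 1},
    {"tx": 0.05, "ty": -0.15, "tz": 8.6, "wx": 0, "wy": 0, "wz": 0, "grip": 1},
    {"tx": 0.05, "ty": -0.15, "tz": 8.6, "wx": 0, "wy": 0, "wz": 0, "grip": 0.4},
    {"tx": 0.05, "ty": -0.15, "tz": 8.6, "wx": 0, "wy": 0, "wz": 0, "grip": 0.1},
    {"tx": 0.05, "ty": -0.15, "tz": 8.6, "wx": 0, "wy": 0, "wz": 0, "grip": 0},
    {"tx": 0.05, "ty": -0.15, "tz": 8.6, "wx": 0, "wy": 0, "wz": 0, "grip": 0},
    {"tx": 0.05, "ty": -0.15, "tz": 8.6, "wx": 0, "wy": 0, "wz": 0, "grip": 0}
  ],
  "newtons": 40
}}

```text
time_s: 3.35
position: [0.5759, 0.3196, 0.0768]
tool_rot: [0.0, 0.125, 0.992, 0.0]
ft_force: [0.3, 0.2, -0.2]
width: 0.469
```

Run:
```python
from h import *
go(.576,.3205,.078,1.3208)
```

```text
t 3.35 pos [0.5759 0.3196 0.0768] yaw 1.3209558839182407 tilt [ 0.0002  0.     -1.    ] f [ 0.2502  0.1516 -0.1859] w 0.4686630081617081 j6 -0.9189571406159559
shift cm [ 0.0073  0.0861 -0.1158] wz 0.000155883918240729
```

Width is still 0.47, so the fingers are still closing. I'll wait.

Request:
{"name": "send_rows", "arguments": {
  "increments": [
    {"tx": 0, "ty": 0, "tz": 0, "wx": 0, "wy": 0, "wz": 0, "grip": 0},
    {"tx": 0, "ty": 0, "tz": 0, "wx": 0, "wy": 0, "wz": 0, "grip": 0},
    {"tx": 0, "ty": 0, "tz": 0, "wx": 0, "wy": 0, "wz": 0, "grip": 0},
    {"tx": 0, "ty": 0, "tz": 0, "wx": 0, "wy": 0, "wz": 0, "grip": 0},
    {"tx": 0, "ty": 0, "tz": 0, "wx": 0, "wy": 0, "wz": 0, "grip": 0},
    {"tx": 0, "ty": 0, "tz": 0, "wx": 0, "wy": 0, "wz": 0, "grip": 0}
  ],
  "newtons": 40
}}

```text
time_s: 4.1
position: [0.5757, 0.3196, 0.0766]
tool_rot: [-0.0, 0.125, 0.992, -0.0]
ft_force: [0.1, 0.4, 0.2]
width: 0.179
```

Run:
```python
from h import *
go(.576,.3205,.078,1.3208)
```

```text
t 4.1 pos [0.5757 0.3196 0.0766] yaw 1.3209509661163503 tilt [-0.0002 -0.0001 -1.    ] f [0.0754 0.3763 0.248 ] w 0.17946299988641656 j6 -0.9189519988605073
shift cm [-0.004   0.0948 -0.143 ] wz 0.00015096611635012636
```

Request:
{"name": "send_rows", "arguments": {
  "increments": [
    {"tx": 0, "ty": 0, "tz": -1, "wx": 0, "wy": 0, "wz": 0, "grip": 0},
    {"tx": 0, "ty": 0, "tz": -3, "wx": 0, "wy": 0, "wz": 0, "grip": 0},
    {"tx": 0, "ty": 0, "tz": -6, "wx": 0, "wy": 0, "wz": 0, "grip": 0},
    {"tx": 0, "ty": 0, "tz": -9, "wx": 0, "wy": 0, "wz": 0, "grip": 0},
    {"tx": 0, "ty": 0, "tz": -11, "wx": 0, "wy": 0, "wz": 0, "grip": 0},
    {"tx": 0, "ty": 0, "tz": -11, "wx": 0, "wy": 0, "wz": 0, "grip": 0}
  ],
  "newtons": 40
}}

```text
time_s: 4.85
position: [0.577, 0.3202, 0.189]
tool_rot: [0.002, 0.125, 0.992, 0.001]
ft_force: [0.6, 0.1, -1.1]
width: 0.183
```

Run:
```python
from h import *
go(.478,.032,.19)
s=manip.state();print(s['position']-[0,0,.0651],proj('side',s['position']-[0,0,.0651]),proj('top',s['position']))
im=manip.snapshot('side');cv2.imwrite('pics/s2.png',im)
im2=manip.snapshot('wrist');cv2.imwrite('pics/w3.png',im2)
w=cv2.imread('pics/w1.png')
cv2.imwrite('pics/c4.png',np.hstack([cv2.resize(im[70:170,300:400],None,fx=4,fy=4,interpolation=cv2.INTER_CUBIC),cv2.resize(w[120:220,0:100],None,fx=4,fy=4,interpolation=cv2.INTER_CUBIC)]))
```

```text
t 4.85 pos [0.577  0.3202 0.189 ] yaw 1.3210118208228392 tilt [ 0.0039  0.0016 -1.    ] f [ 0.6037  0.0987 -1.0865] w 0.18346998756081107 j6 -0.9189625201500837
shift cm [  2.4729 -30.3719  -0.1823] wz None
[0.577  0.3202 0.1239] [345.7978 121.1521] [196.2235 162.9943]
```

View pics/c4.png

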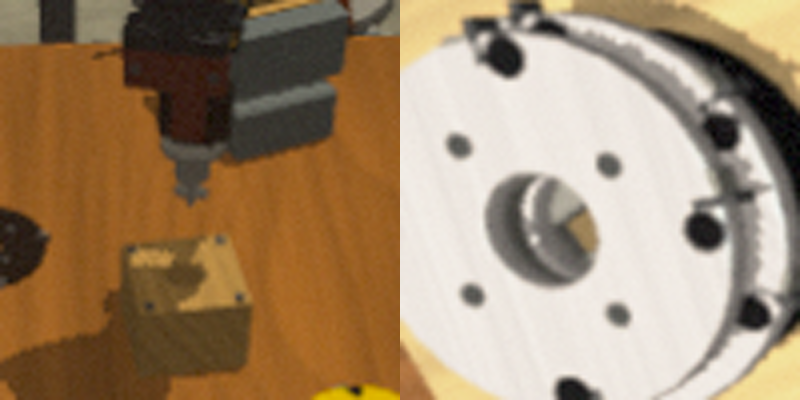

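View pics/w3.png

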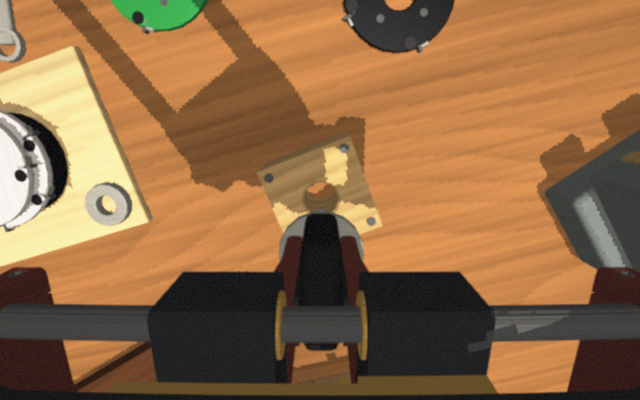

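Request:
{"name": "send_rows", "arguments": {
  "increments": [
    {"tx": -0.3, "ty": -2, "tz": 0, "wx": 0, "wy": 0, "wz": 0, "grip": 0},
    {"tx": -1, "ty": -6.5, "tz": 0, "wx": 0, "wy": 0, "wz": 0, "grip": 0},
    {"tx": -1.9, "ty": -12.5, "tz": 0, "wx": 0, "wy": 0, "wz": 0, "grip": 0},
    {"tx": -2.8, "ty": -18.5, "tz": 0, "wx": 0, "wy": 0, "wz": 0, "grip": 0},
    {"tx": -3.7, "ty": -24.5, "tz": 0, "wx": 0, "wy": 0, "wz": 0, "grip": 0},
    {"tx": -4.4, "ty": -28.5, "tz": 1, "wx": 0, "wy": 0, "wz": 0, "grip": 0},
    {"tx": -4.7, "ty": -30.4, "tz": 3, "wx": 0, "wy": 0, "wz": 0, "grip": 0},
    {"tx": -4.7, "ty": -30.4, "tz": 3.9, "wx": 0, "wy": 0, "wz": 0, "grip": 0},
    {"tx": -4.7, "ty": -30.4, "tz": 3.9, "wx": 0, "wy": 0, "wz": 0, "grip": 0}
  ],
  "newtons": 40
}}

```text
time_s: 6.08
position: [0.545, 0.0137, 0.1467]
tool_rot: [-0.001, 0.125, 0.992, 0.0]
ft_force: [-0.1, -0.3, -1.3]
width: 0.176
```

Run:
```python
from h import *
s=manip.state();im=manip.snapshot('wrist');cv2.imwrite('pics/w4.png',im)
np.savez('w4.npz',p=s['position'],q=s['tool_rot'])
go(.478,.032,.15)
cv2.imwrite('pics/w4c.png',cv2.resize(im[60:170,265:375],None,fx=6,fy=6,interpolation=cv2.INTER_CUBIC))
```

```text
t 6.125 pos [0.5457 0.014  0.1474] yaw 1.3213900968771342 tilt [-0.0011  0.0003 -1.    ] f [-0.2589 -0.337  -2.1605] w 0.18184912049181357 j6 -1.4224275968490272
shift cm [ 7.0074  0.0689 -0.2566] wz None
```

View pics/w4.png

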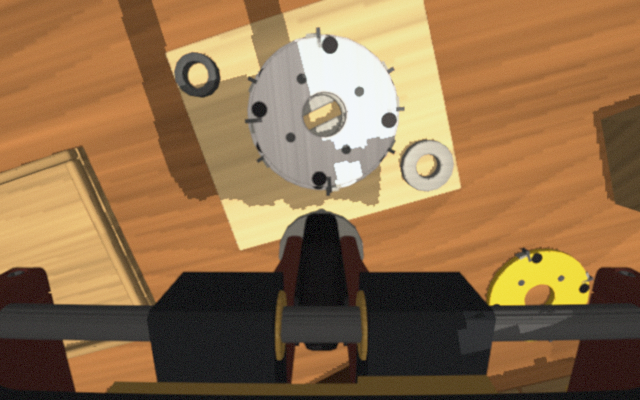

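View pics/w4c.png

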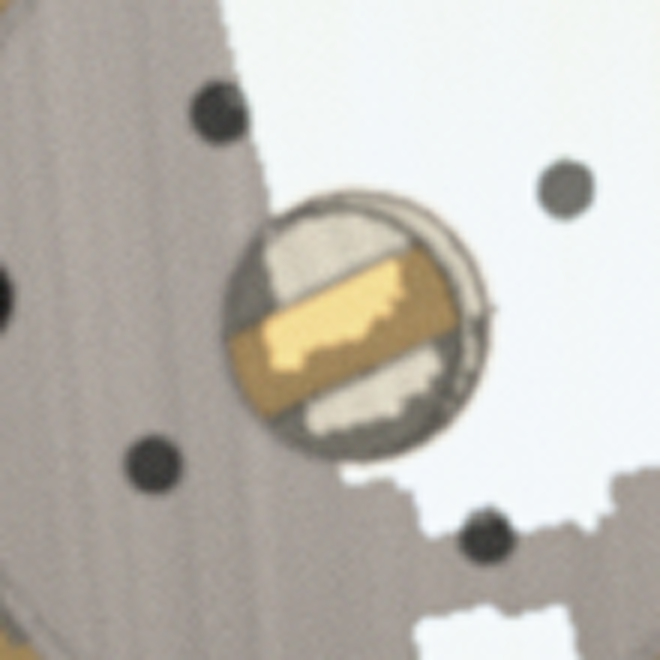

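Run:
```python
from h import *
d=np.load('w4.npz');P=wpose(dict(position=d['p'],tool_rot=d['q']))
P=P.copy()
c=lambda x,y:(265+(x+.5)/6-.5,60+(y+.5)/6-.5)
O=lambda x,y,z:onz('wrist',c(x,y),z,P)
print('cam',P[:3,3])
print('topbore',O(356,325,.066),'diam',np.linalg.norm(O(222,325,.066)-O(490,325,.066)),np.linalg.norm(O(356,188,.066)-O(356,463,.066)))
print('lowbore',O(341,326,.050), 'halfdiam',np.linalg.norm(O(341,326,.05)-O(460,326,.05)),np.linalg.norm(O(341,326,.05)-O(341,207,.05)))
u1,u2=O(230,343,.042),O(418,248,.042);l1,l2=O(262,418,.042),O(458,323,.042)
for a,b in((u1,u2),(l1,l2)): v=b-a;print('slot ang',np.arctan2(v[1],v[0]))
v=(u2-u1)/np.linalg.norm(u2-u1);n=np.array([-v[1],v[0],0]);print('slot width',(l1-u1)@n,(l2-u2)@n)
m=(u1+u2+l1+l2)/4;print('mid',m, 'n',n)
tb=O(356,325,.066);lb=O(341,326,.05)
for q in(tb,lb,(tb+lb)/2): print('across offset of bore from slot midline',(q-m)@n, 'foot on midline',m+v*((q-m)@v))
# ring top outline of top cutter using pile bolt holes? edges
w1=np.load('w1.npz');P1=wpose(dict(position=w1['p'],tool_rot=w1['q']))
# bore in w1
b1=(0+(541+.5-400)/4-.5,120+(230+.5)/4-.5)
r=tri(ray('wrist',b1,P1),ray('wrist',c(356,325),P));print('two wrist',r, onz('wrist',b1,.066,P1))
c2=lambda x,y:(275+(x+.5)/4-.5,170+(y+.5)/4-.5)
print(tri(ray('wrist',c(356,325),P),ray('wrist',b1,P1),ray('top',c2(197,179)),ray('side',(270+182.5/4-.5,180+124.5/4-.5))))
```

```text
cam [0.4767 0.0321 0.3091]
topbore [0.4772 0.0342 0.066 ] diam 0.03061063182288915 0.030519269939492447
lowbore [0.4769 0.0326 0.05  ] halfdiam 0.014487823162644287 0.013895495567412491
slot ang 1.7759938001324007
slot ang 1.7637561074697723
slot width -0.010046200186206876 -0.010380568044634478
mid [0.4778 0.0324 0.042 ] n [-0.979  -0.2038  0.    ]
across offset of bore from slot midline 0.00021412551090252516 foot on midline [0.4774 0.0343 0.042 ]
across offset of bore from slot midline 0.0008470050966496249 foot on midline [0.4778 0.0327 0.042 ]
across offset of bore from slot midline 0.0005305653037760743 foot on midline [0.4776 0.0335 0.042 ]
two wrist (array([0.4775, 0.0342, 0.0653]), [np.float64(0.00027232038811994774), np.float64(0.00027232038811992725)]) [0.4778 0.0348 0.066 ]
(array([0.478 , 0.0331, 0.0651]), [np.float64(0.0013511390741791926), np.float64(0.0007078969952717517), np.float64(0.002629152456175646), np.float64(0.0025919087378610825)])
```

Run:
```python
from h import *
im=cv2.imread('pics/w4.png')
H=CM['wrist']['hand_eye']
big=cv2.resize(im[195:295,265:375],None,fx=6,fy=6,interpolation=cv2.INTER_CUBIC)
a=np.linspace(0,2*np.pi,181)
o=big.copy()
for z,col in((.0081,(0,0,255)),(.0146,(0,255,0))):
    pts=np.array([proj('wrist',(.023*np.cos(t),.023*np.sin(t),z),H) for t in a])
    q=((pts-[265,195]+.5)*6-.5)
    cv2.polylines(o,[q.round().astype(np.int32)],True,col,1)
    print(pts.min(0),pts.max(0))
cv2.imwrite('pics/w4d.png',o)
```

```text
[275.688  209.3763] [362.0605 289.7466]
[277.1764 206.0596] [360.6932 284.0759]
```

View pics/w4d.png

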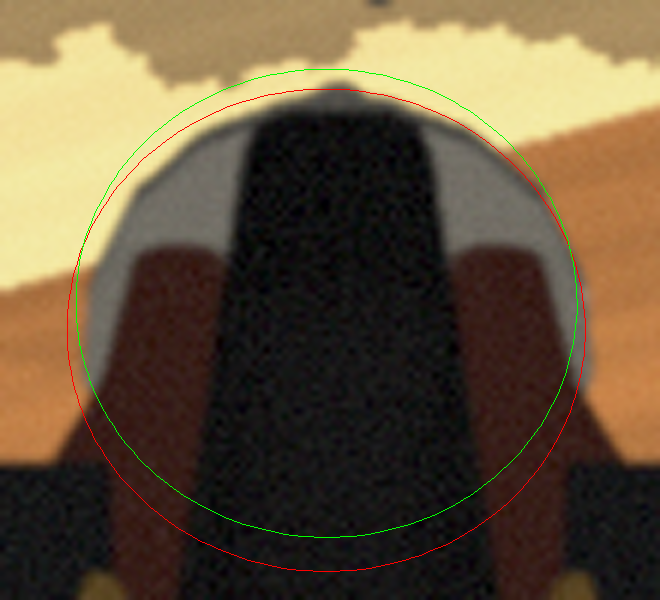

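Request:
{"name": "send_rows", "arguments": {
  "increments": [
    {"tx": 0.5, "ty": -0.8, "tz": 0, "wx": 0, "wy": 0, "wz": 0.16, "grip": 0},
    {"tx": 1.1, "ty": -1.7, "tz": 0, "wx": 0, "wy": 0, "wz": 0.32, "grip": 0},
    {"tx": 1.7, "ty": -2.6, "tz": 0, "wx": 0, "wy": 0, "wz": 0.48, "grip": 0},
    {"tx": 2.3, "ty": -3.6, "tz": 0, "wx": 0, "wy": 0, "wz": 0.64, "grip": 0},
    {"tx": 2.9, "ty": -4.5, "tz": 0, "wx": 0, "wy": 0, "wz": 0.8, "grip": 0},
    {"tx": 3.5, "ty": -5.4, "tz": 0, "wx": 0, "wy": 0, "wz": 0.96, "grip": 0},
    {"tx": 4, "ty": -6.3, "tz": 0, "wx": 0, "wy": 0, "wz": 1.12, "grip": 0},
    {"tx": 4, "ty": -6.3, "tz": 0, "wx": 0, "wy": 0, "wz": 1.12, "grip": 0},
    {"tx": 4, "ty": -6.3, "tz": 0, "wx": 0, "wy": 0, "wz": 1.12, "grip": 0}
  ],
  "newtons": 40
}}

```text
time_s: 7.25
position: [0.4926, -0.0371, 0.1481]
tool_rot: [0.0, 0.631, 0.776, 0.0]
ft_force: [-0.5, -0.0, -1.7]
width: 0.18
```

Run:
```python
from h import *
s=manip.state();im=manip.snapshot('wrist');cv2.imwrite('pics/w5.png',im)
np.savez('w5.npz',p=s['position'],q=s['tool_rot'])
go(.4768,.0328,.1474,.2)
a=cv2.resize(im[60:170,265:375],None,fx=5,fy=5,interpolation=cv2.INTER_CUBIC)
cv2.imwrite('pics/w5c.png',cv2.resize(im[60:170,265:375],None,fx=6,fy=6,interpolation=cv2.INTER_CUBIC))
```

```text
t 7.3 pos [ 0.4925 -0.0371  0.148 ] yaw 0.20431152765070962 tilt [ 0.0009 -0.0001 -1.    ] f [-0.1142  0.264  -1.8211] w 0.179084992822517 j6 -0.41964298246316567
shift cm [ 7.1672 -0.1199  0.0571] wz 0.0043115276507097455
```

View pics/w5c.png

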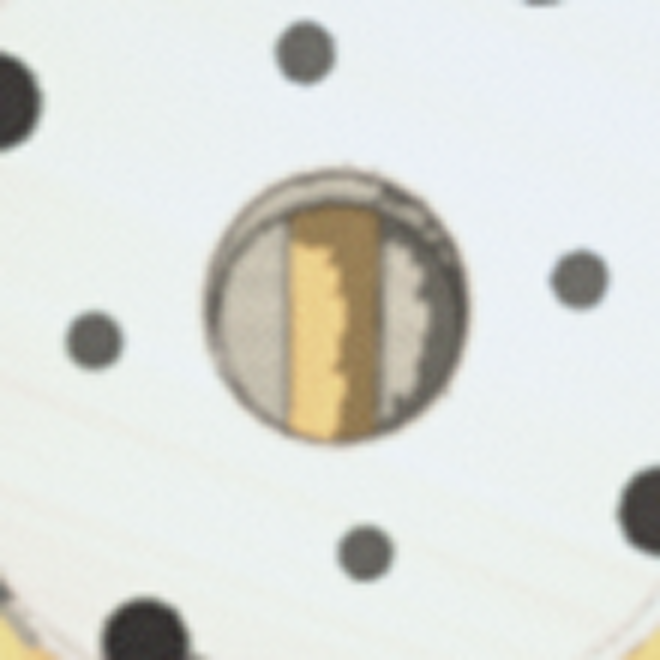

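Run:
```python
from h import *
c=lambda x,y:(265+(x+.5)/6-.5,60+(y+.5)/6-.5)
d4=np.load('w4.npz');d5=np.load('w5.npz')
P4=wpose(dict(position=d4['p'],tool_rot=d4['q']));P5=wpose(dict(position=d5['p'],tool_rot=d5['q']))
t4=onz('wrist',c(356,325),.066,P4);t5=onz('wrist',c(337,305),.066,P5);print('top bore',t4,t5)
M4=Rt(d4['q']).as_matrix();M5=Rt(d5['q']).as_matrix()
b=np.linalg.solve((M5-M4)[:2,:2],(t5-t4)[:2]);print('bias',b, 'true',t4[:2]-M4[:2,:2]@b,t5[:2]-M5[:2,:2]@b)
s5=[onz('wrist',c(*p),.042,P5) for p in[(293,225),(382,225),(287,425),(378,425)]]
m5=np.mean(s5,0);v=s5[2]-s5[0];v2=s5[3]-s5[1];print('slot mid',m5,np.arctan2(v[1],v[0]),np.arctan2(v2[1],v2[0]),np.linalg.norm(s5[0]-s5[1]))
m4=np.array([.4778,.0324,.042])
n=np.array([.979,.204]);print('across', (m5-m4)[:2]@n, n@(M5-M4)[:2,:2]@b)
print('slot true: n.x =',n@(m4[:2]-M4[:2,:2]@b),n@(m5[:2]-M5[:2,:2]@b))
lb5=onz('wrist',c(341,320),.05,P5);print('low bore5',lb5, np.linalg.norm(onz('wrist',c(220,320),.05,P5)-onz('wrist',c(460,320),.05,P5)))
print('candidate n.x',n@np.array([.4768,.0328]))
```

```text
top bore [0.4764 0.0334 0.066 ] [0.4776 0.0347 0.066 ]
bias [ 0.0018 -0.0001] true [0.4781 0.033 ] [0.4781 0.033 ]
slot mid [0.4779 0.0323 0.042 ] -1.4016228188848576 -1.3808317654390312 0.011094696065702717
across 6.898191382289517e-05 0.001538011669359276
slot true: n.x = 0.4759859930047804 0.47451696324924403
low bore5 [0.4785 0.0332 0.05  ] 0.029339664107047254
candidate n.x 0.4734784
```

Run:
```python
from h import *
print(manip.state()['time_s'])
for i in range(4): print(manip.camera_model('wrist')['hand_eye'][:3,3],manip.camera_model('wrist')['K'][0])
d4=np.load('w4.npz');print(d4['p'],d4['q'],wpose(dict(position=d4['p'],tool_rot=d4['q']))[:3,3])
d5=np.load('w5.npz');print(d5['p'],d5['q'])
c=lambda x,y:(265+(x+.5)/6-.5,60+(y+.5)/6-.5)
print(c(356,325),onz('wrist',c(356,325),.066,wpose(dict(position=d4['p'],tool_rot=d4['q']))))
```

```text
7.3
[ 0.0718  0.     -0.1623] [343.8146   0.     320.8621]
[ 0.0718  0.     -0.1623] [343.8146   0.     320.8621]
[ 0.0718  0.     -0.1623] [343.8146   0.     320.8621]
[ 0.0718  0.     -0.1623] [343.8146   0.     320.8621]
[0.545  0.0137 0.1467] [-0.0013  0.1248  0.9922  0.0001] [0.4759 0.0314 0.3091]
[ 0.4926 -0.0371  0.1481] [0.0005 0.6311 0.7757 0.0003]
(323.9166666666667, 113.75) [0.4764 0.0334 0.066 ]
```

```bash
python3 - <<'E'
from h import *
print(manip.camera_model('wrist')['hand_eye']);print(manip.camera_model('top')['pose'],manip.camera_model('side')['pose'])
E
python3 - <<'E'
from h import *
print(manip.camera_model('wrist')['hand_eye'])
E
```

```text
[[ 0.0007 -0.9659 -0.2589  0.0718]
 [ 1.      0.0008 -0.0001  0.    ]
 [ 0.0003 -0.2589  0.9659 -0.1623]
 [ 0.      0.      0.      1.    ]]
[[ 0.0096 -0.9936  0.1129  0.3792]
 [-0.9998 -0.0113 -0.0141  0.0515]
 [ 0.0153 -0.1128 -0.9935  1.1032]
 [ 0.      0.      0.      1.    ]] [[ 0.9995 -0.0296  0.0136  0.4781]
 [-0.031  -0.7383  0.6738 -0.6167]
 [-0.0099 -0.6739 -0.7388  0.8254]
 [ 0.      0.      0.      1.    ]]
[[ 0.0007 -0.9659 -0.2589  0.0718]
 [ 1.      0.0008 -0.0001  0.    ]
 [ 0.0003 -0.2589  0.9659 -0.1623]
 [ 0.      0.      0.      1.    ]]
```

Run:
```python
from h import *
im=cv2.imread('pics/w5.png')
H=CM['wrist']['hand_eye']
big=cv2.resize(im[195:295,265:375],None,fx=6,fy=6,interpolation=cv2.INTER_CUBIC)
a=np.linspace(0,2*np.pi,181)
o=big.copy()
for z,col,r in((.0081,(0,0,255),.023),(.0146,(0,255,0),.023)):
    pts=np.array([proj('wrist',(r*np.cos(t)-.001,r*np.sin(t)+0.0006,z),H) for t in a])
    q=((pts-[265,195]+.5)*6-.5)
    cv2.polylines(o,[q.round().astype(np.int32)],True,col,1)
for z in(.0484,.0571):
  q=(proj('wrist',(.013-.001,0.0006,z),H)-[265,195]+.5)*6-.5;print(q)
  cv2.circle(o,tuple(q.round().astype(int)),3,(255,0,0),-1)
cv2.imwrite('pics/w5d.png',np.vstack([big[:400],o[:400]]))
```

```text
[343.0385  90.9357]
[342.8639  69.3873]
```

View pics/w5d.png

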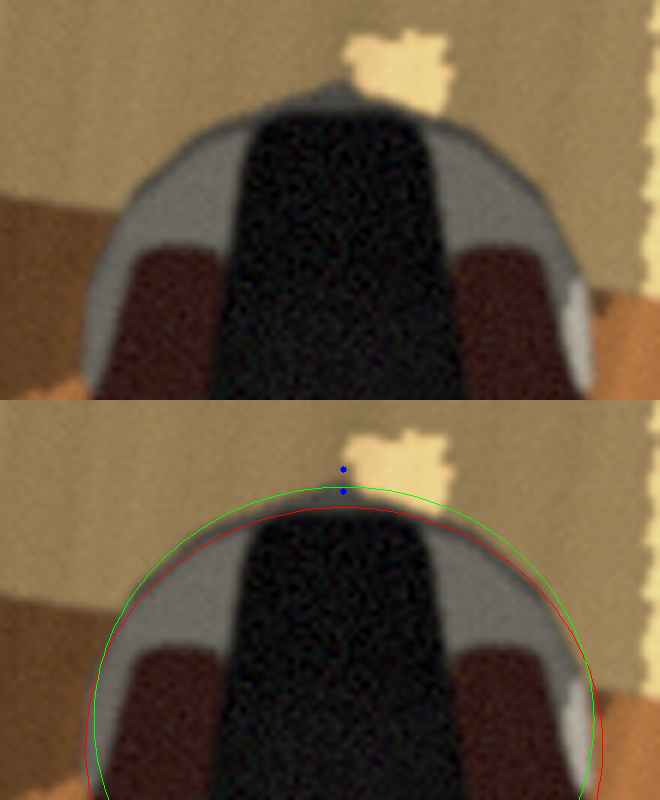

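Request:
{"name": "send_rows", "arguments": {
  "increments": [
    {"tx": 2, "ty": 0, "tz": 0, "wx": 0, "wy": 0, "wz": 0.01, "grip": 0},
    {"tx": 5, "ty": -0.02, "tz": 0, "wx": 0, "wy": 0, "wz": 0.01, "grip": 0},
    {"tx": 7.3, "ty": -0.03, "tz": 0, "wx": 0, "wy": 0, "wz": 0.01, "grip": 0},
    {"tx": 7.3, "ty": -0.03, "tz": 0, "wx": 0, "wy": 0, "wz": 0.01, "grip": 0},
    {"tx": 7.3, "ty": -0.03, "tz": 0, "wx": 0, "wy": 0, "wz": 0.01, "grip": 0},
    {"tx": 7.3, "ty": -0.03, "tz": 0, "wx": 0, "wy": 0, "wz": 0.01, "grip": 0}
  ],
  "newtons": 40
}}

```text
time_s: 8.05
position: [0.4775, 0.0332, 0.1477]
tool_rot: [0.0, 0.636, 0.771, -0.0]
ft_force: [-0.3, -0.5, -1.2]
width: 0.184
```

Run:
```python
from h import *
go(.478,.0345,.082,.19)
im=manip.snapshot('wrist');cv2.imwrite('pics/w6.png',im)
s=manip.snapshot('side');t=manip.snapshot('top')
cv2.imwrite('pics/c6.png',np.hstack([cv2.resize(s[140:260,260:380],None,fx=3.3,fy=3.3,interpolation=cv2.INTER_CUBIC),cv2.resize(t[150:270,270:390],None,fx=3.3,fy=3.3,interpolation=cv2.INTER_CUBIC)]))
print(manip.state()['position'])
```

```text
t 8.05 pos [0.4775 0.0332 0.1477] yaw 0.1908980419476176 tilt [ 0.0004 -0.0004 -1.    ] f [-0.2676 -0.5038 -1.243 ] w 0.18388753940518007 j6 -0.26555809128969005
shift cm [0.1246 0.0767 6.5724] wz 0.0008980419476176671
[0.4772 0.0332 0.1477]
```

View pics/c6.png

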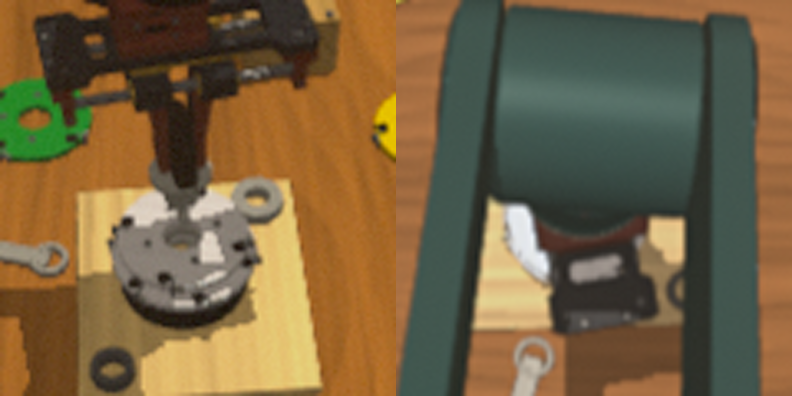

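View pics/w6.png

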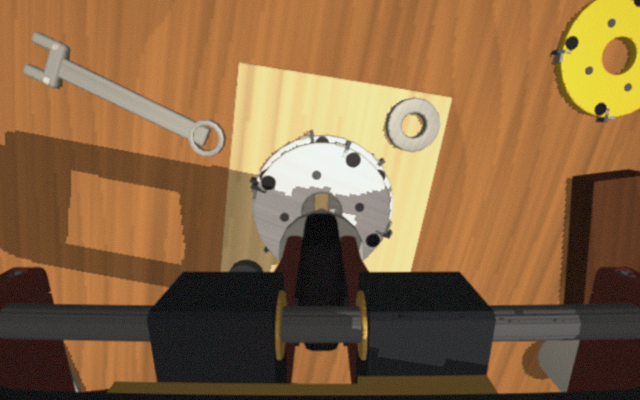

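Request:
{"name": "send_rows", "arguments": {
  "increments": [
    {"tx": 0, "ty": 0, "tz": 0.8, "wx": 0, "wy": 0, "wz": 0, "grip": 0},
    {"tx": 0, "ty": 0, "tz": 1.5, "wx": 0, "wy": 0, "wz": 0, "grip": 0},
    {"tx": 0, "ty": 0, "tz": 2.2, "wx": 0, "wy": 0, "wz": 0, "grip": 0},
    {"tx": 0, "ty": 0, "tz": 2.8, "wx": 0, "wy": 0, "wz": 0, "grip": 0},
    {"tx": 0, "ty": 0, "tz": 2.8, "wx": 0, "wy": 0, "wz": 0, "grip": 0}
  ],
  "newtons": 40
}}

```text
time_s: 8.82
position: [0.4765, 0.0338, 0.119]
tool_rot: [-0.001, 0.636, 0.771, -0.0]
ft_force: [-0.8, -0.4, -0.5]
width: 0.181
```

Request:
{"name": "send_rows", "arguments": {
  "increments": [
    {"tx": 0, "ty": 0, "tz": 0.3, "wx": 0, "wy": 0, "wz": 0, "grip": 0},
    {"tx": 0, "ty": 0, "tz": 0.6, "wx": 0, "wy": 0, "wz": 0, "grip": 0},
    {"tx": 0, "ty": 0, "tz": 0.8, "wx": 0, "wy": 0, "wz": 0, "grip": 0},
    {"tx": 0, "ty": 0, "tz": 0.8, "wx": 0, "wy": 0, "wz": 0, "grip": 0}
  ],
  "newtons": 40
}}

```text
time_s: 9.32
position: [0.4769, 0.0338, 0.1115]
tool_rot: [-0.0, 0.636, 0.771, -0.0]
ft_force: [0.3, -0.7, -1.1]
width: 0.181
```

Request:
{"name": "send_rows", "arguments": {
  "increments": [
    {"tx": 0, "ty": 0, "tz": 0.3, "wx": 0, "wy": 0, "wz": 0, "grip": 0},
    {"tx": 0, "ty": 0, "tz": 0.6, "wx": 0, "wy": 0, "wz": 0, "grip": 0},
    {"tx": 0, "ty": 0, "tz": 0.6, "wx": 0, "wy": 0, "wz": 0, "grip": 0}
  ],
  "newtons": 40
}}

```text
time_s: 9.7
position: [0.4767, 0.0337, 0.1054]
tool_rot: [-0.0, 0.636, 0.771, -0.0]
ft_force: [-0.6, -0.3, -1.3]
width: 0.184
```

Request:
{"name": "send_rows", "arguments": {
  "increments": [
    {"tx": 0, "ty": 0, "tz": 0.2, "wx": 0, "wy": 0, "wz": 0, "grip": 0},
    {"tx": 0, "ty": 0, "tz": 0.4, "wx": 0, "wy": 0, "wz": 0, "grip": 0},
    {"tx": 0, "ty": 0, "tz": 0.4, "wx": 0, "wy": 0, "wz": 0, "grip": 0}
  ],
  "newtons": 40
}}

```text
time_s: 10.07
position: [0.4768, 0.0337, 0.1015]
tool_rot: [-0.0, 0.636, 0.771, -0.0]
ft_force: [0.1, -0.7, -1.5]
width: 0.181
```

Request:
{"name": "send_rows", "arguments": {
  "increments": [
    {"tx": 0, "ty": 0, "tz": 0.2, "wx": 0, "wy": 0, "wz": 0, "grip": 0},
    {"tx": 0, "ty": 0, "tz": 0.3, "wx": 0, "wy": 0, "wz": 0, "grip": 0},
    {"tx": 0, "ty": 0, "tz": 0.4, "wx": 0, "wy": 0, "wz": 0, "grip": 0},
    {"tx": 0, "ty": 0, "tz": 0.4, "wx": 0, "wy": 0, "wz": 0, "grip": 0}
  ],
  "newtons": 40
}}

```text
time_s: 10.58
position: [0.4769, 0.0338, 0.0976]
tool_rot: [-0.0, 0.636, 0.771, -0.0]
ft_force: [-0.1, -0.3, -1.1]
width: 0.178
```

Request:
{"name": "send_rows", "arguments": {
  "increments": [
    {"tx": 0, "ty": 0, "tz": 0.1, "wx": 0, "wy": 0, "wz": 0, "grip": 0},
    {"tx": 0, "ty": 0, "tz": 0.2, "wx": 0, "wy": 0, "wz": 0, "grip": 0},
    {"tx": 0, "ty": 0, "tz": 0.2, "wx": 0, "wy": 0, "wz": 0, "grip": 0}
  ],
  "newtons": 40
}}

```text
time_s: 10.95
position: [0.4769, 0.0337, 0.0956]
tool_rot: [-0.0, 0.636, 0.771, -0.0]
ft_force: [0.5, -0.4, -1.6]
width: 0.182
```

Request:
{"name": "send_rows", "arguments": {
  "increments": [
    {"tx": 0, "ty": 0, "tz": 0.2, "wx": 0, "wy": 0, "wz": 0, "grip": 0},
    {"tx": 0, "ty": 0, "tz": 0.4, "wx": 0, "wy": 0, "wz": 0, "grip": 0},
    {"tx": 0, "ty": 0, "tz": 0.5, "wx": 0, "wy": 0, "wz": 0, "grip": 0},
    {"tx": 0, "ty": 0, "tz": 0.5, "wx": 0, "wy": 0, "wz": 0, "grip": 0}
  ],
  "newtons": 40
}}

```text
time_s: 11.45
position: [0.4769, 0.0338, 0.0906]
tool_rot: [-0.0, 0.636, 0.771, -0.0]
ft_force: [-0.3, -0.6, -1.3]
width: 0.179
```

Request:
{"name": "send_rows", "arguments": {
  "increments": [
    {"tx": 0, "ty": 0, "tz": 0.2, "wx": 0, "wy": 0, "wz": 0, "grip": 0},
    {"tx": 0, "ty": 0, "tz": 0.4, "wx": 0, "wy": 0, "wz": 0, "grip": 0},
    {"tx": 0, "ty": 0, "tz": 0.5, "wx": 0, "wy": 0, "wz": 0, "grip": 0},
    {"tx": 0, "ty": 0, "tz": 0.5, "wx": 0, "wy": 0, "wz": 0, "grip": 0}
  ],
  "newtons": 40
}}

```text
time_s: 11.95
position: [0.4769, 0.0338, 0.0856]
tool_rot: [-0.0, 0.636, 0.771, -0.0]
ft_force: [-0.6, 0.1, -1.0]
width: 0.178
```

Request:
{"name": "send_rows", "arguments": {
  "increments": [
    {"tx": 0, "ty": 0, "tz": 0.1, "wx": 0, "wy": 0, "wz": 0, "grip": 0},
    {"tx": 0, "ty": 0, "tz": 0.2, "wx": 0, "wy": 0, "wz": 0, "grip": 0},
    {"tx": 0, "ty": 0, "tz": 0.2, "wx": 0, "wy": 0, "wz": 0, "grip": 0}
  ],
  "newtons": 40
}}

```text
time_s: 12.32
position: [0.4769, 0.0338, 0.0836]
tool_rot: [-0.0, 0.636, 0.771, -0.0]
ft_force: [-0.5, 0.2, -1.7]
width: 0.184
```

Request:
{"name": "send_rows", "arguments": {
  "increments": [
    {"tx": 0, "ty": 0, "tz": 0.05, "wx": 0, "wy": 0, "wz": 0, "grip": 0},
    {"tx": 0, "ty": 0, "tz": 0.1, "wx": 0, "wy": 0, "wz": 0, "grip": 0},
    {"tx": 0, "ty": 0, "tz": 0.1, "wx": 0, "wy": 0, "wz": 0, "grip": 0}
  ],
  "newtons": 40
}}

```text
time_s: 12.7
position: [0.477, 0.0338, 0.0826]
tool_rot: [0.0, 0.636, 0.771, -0.0]
ft_force: [-0.4, 0.2, -1.5]
width: 0.178
```

Request:
{"name": "send_rows", "arguments": {
  "increments": [
    {"tx": 0, "ty": 0, "tz": 0.03, "wx": 0, "wy": 0, "wz": 0, "grip": 0},
    {"tx": 0, "ty": 0, "tz": 0.06, "wx": 0, "wy": 0, "wz": 0, "grip": 0},
    {"tx": 0, "ty": 0, "tz": 0.06, "wx": 0, "wy": 0, "wz": 0, "grip": 0}
  ],
  "newtons": 40
}}

```text
time_s: 13.08
position: [0.477, 0.0337, 0.082]
tool_rot: [-0.0, 0.636, 0.771, -0.0]
ft_force: [-0.2, -0.4, -1.3]
width: 0.181
```

Request:
{"name": "send_rows", "arguments": {
  "increments": [
    {"tx": 0, "ty": 0, "tz": 0.03, "wx": 0, "wy": 0, "wz": 0, "grip": 0},
    {"tx": 0, "ty": 0, "tz": 0.06, "wx": 0, "wy": 0, "wz": 0, "grip": 0},
    {"tx": 0, "ty": 0, "tz": 0.06, "wx": 0, "wy": 0, "wz": 0, "grip": 0}
  ],
  "newtons": 40
}}

```text
time_s: 13.45
position: [0.477, 0.0337, 0.082]
tool_rot: [0.0, 0.636, 0.771, 0.0]
ft_force: [-1.7, -0.6, 7.0]
width: 0.18
```

Run:
```python
from h import *
go(.477,.034,.082)
s=manip.snapshot('side');im=manip.snapshot('wrist');cv2.imwrite('pics/w7.png',im)
cv2.imwrite('pics/c7.png',np.hstack([cv2.resize(s[160:260,270:370],None,fx=4,fy=4,interpolation=cv2.INTER_CUBIC),cv2.resize(im[150:250,270:370],None,fx=4,fy=4,interpolation=cv2.INTER_CUBIC)]))
```

```text
t 13.45 pos [0.477  0.0337 0.082 ] yaw 0.19099779503822473 tilt [ 0.0002 -0.0001 -1.    ] f [-1.7466 -0.5955  6.9735] w 0.1799888747200447 j6 -0.2647905513349604
shift cm [ 0.0269  0.0047 -0.0011] wz None
```

View pics/c7.png

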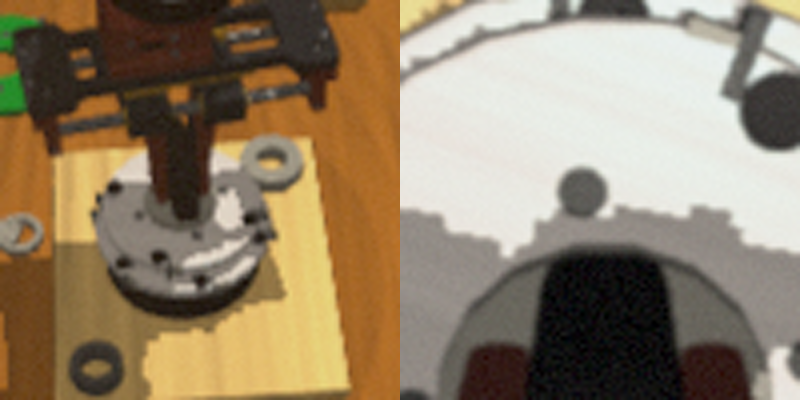

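Seated: 7 N of contact at TCP z 0.082, so the tip is at 17 mm as described. I'll ease up 1 mm and twist 1.3 rad.

Request:
{"name": "send_rows", "arguments": {
  "increments": [
    {"tx": 0, "ty": 0, "tz": -0.1, "wx": 0, "wy": 0, "wz": 0, "grip": 0},
    {"tx": 0, "ty": 0, "tz": -0.12, "wx": 0, "wy": 0, "wz": 0.1, "grip": 0},
    {"tx": 0, "ty": 0, "tz": -0.12, "wx": 0, "wy": 0, "wz": 0.24, "grip": 0},
    {"tx": 0, "ty": 0, "tz": -0.12, "wx": 0, "wy": 0, "wz": 0.38, "grip": 0},
    {"tx": 0, "ty": 0, "tz": -0.12, "wx": 0, "wy": 0, "wz": 0.52, "grip": 0},
    {"tx": 0, "ty": 0, "tz": -0.12, "wx": 0, "wy": 0, "wz": 0.52, "grip": 0}
  ],
  "newtons": 40
}}

```text
time_s: 14.3
position: [0.4776, 0.0337, 0.0827]
tool_rot: [0.0, 0.813, 0.582, 0.0]
ft_force: [1.6, -0.4, -1.0]
width: 0.182
```

Request:
{"name": "send_rows", "arguments": {
  "increments": [
    {"tx": 0, "ty": 0, "tz": 0, "wx": 0, "wy": 0, "wz": 0.14, "grip": 0},
    {"tx": 0, "ty": 0, "tz": 0, "wx": 0, "wy": 0, "wz": 0.28, "grip": 0},
    {"tx": 0, "ty": 0, "tz": 0, "wx": 0, "wy": 0, "wz": 0.42, "grip": 0},
    {"tx": 0, "ty": 0, "tz": 0, "wx": 0, "wy": 0, "wz": 0.56, "grip": 0},
    {"tx": 0, "ty": 0, "tz": 0, "wx": 0, "wy": 0, "wz": 0.7, "grip": 0},
    {"tx": 0, "ty": 0, "tz": 0, "wx": 0, "wy": 0, "wz": 0.82, "grip": 0},
    {"tx": 0, "ty": 0, "tz": 0, "wx": 0, "wy": 0, "wz": 0.82, "grip": 0},
    {"tx": 0, "ty": 0, "tz": 0, "wx": 0, "wy": 0, "wz": 0.82, "grip": 0}
  ],
  "newtons": 60
}}

```text
time_s: 15.3
position: [0.478, 0.0335, 0.0829]
tool_rot: [0.0, 0.977, 0.211, 0.001]
ft_force: [3.5, -1.5, -2.1]
width: 0.181
```

Run:
```python
from h import *
go(.477,.034,.082)
print(manip.state()['torque'])
s=manip.snapshot('side');im=manip.snapshot('wrist');cv2.imwrite('pics/w8.png',im)
cv2.imwrite('pics/c8.png',np.hstack([cv2.resize(s[160:260,270:370],None,fx=4,fy=4,interpolation=cv2.INTER_CUBIC),cv2.resize(im[120:270,220:420],None,fx=2.6667,fy=2.6667,interpolation=cv2.INTER_CUBIC)[:400,:400]]))
```

```text
t 15.3 pos [0.478  0.0335 0.0829] yaw -1.1453827369010214 tilt [ 0.0018 -0.0004 -1.    ] f [ 3.5434 -1.5008 -2.0518] w 0.1812044428071342 j6 1.0716136526400961
shift cm [-0.0678 -0.0832  0.0877] wz None
[-0.3686 -0.4845  0.0176]
```

View pics/c8.png

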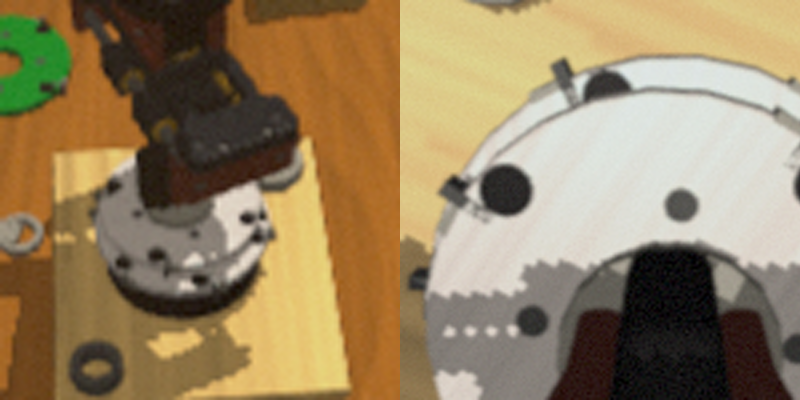

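Request:
{"name": "send_rows", "arguments": {
  "increments": [
    {"tx": 0, "ty": 0, "tz": -0.05, "wx": 0, "wy": 0, "wz": 0, "grip": 0},
    {"tx": 0, "ty": 0, "tz": -0.15, "wx": 0, "wy": 0, "wz": 0, "grip": 0},
    {"tx": 0, "ty": 0, "tz": -0.25, "wx": 0, "wy": 0, "wz": 0, "grip": 0},
    {"tx": 0, "ty": 0, "tz": -0.4, "wx": 0, "wy": 0, "wz": 0, "grip": 0},
    {"tx": 0, "ty": 0, "tz": -0.4, "wx": 0, "wy": 0, "wz": 0, "grip": 0},
    {"tx": 0, "ty": 0, "tz": -0.4, "wx": 0, "wy": 0, "wz": 0, "grip": 0}
  ],
  "newtons": 60
}}

```text
time_s: 16.15
position: [0.4765, 0.0338, 0.0865]
tool_rot: [-0.0, 0.978, 0.209, -0.0]
ft_force: [0.8, -0.1, -7.0]
width: 0.179
```

Request:
{"name": "send_rows", "arguments": {
  "increments": [
    {"tx": 0, "ty": 0, "tz": -0.3, "wx": 0, "wy": 0, "wz": 0, "grip": 0},
    {"tx": 0, "ty": 0, "tz": -0.8, "wx": 0, "wy": 0, "wz": 0, "grip": 0},
    {"tx": 0, "ty": 0, "tz": -1.3, "wx": 0, "wy": 0, "wz": 0, "grip": 0},
    {"tx": 0, "ty": 0, "tz": -1.8, "wx": 0, "wy": 0, "wz": 0, "grip": 0},
    {"tx": 0, "ty": 0, "tz": -2, "wx": 0, "wy": 0, "wz": 0, "grip": 0},
    {"tx": 0, "ty": 0, "tz": -2, "wx": 0, "wy": 0, "wz": 0, "grip": 0}
  ],
  "newtons": 60
}}

```text
time_s: 16.9
position: [0.4771, 0.0337, 0.1069]
tool_rot: [0.0, 0.978, 0.209, 0.0]
ft_force: [0.3, 0.1, -6.4]
width: 0.174
```

Run:
```python
from h import *
go(.549,-.277,.12)
s=manip.snapshot('side');im=manip.snapshot('wrist');cv2.imwrite('pics/w9.png',im)
cv2.imwrite('pics/c9.png',np.hstack([cv2.resize(s[150:260,260:370],None,fx=3.6364,fy=3.6364,interpolation=cv2.INTER_CUBIC),cv2.resize(im[120:270,220:420],None,fx=2.6667,fy=2.6667,interpolation=cv2.INTER_CUBIC)[:400,:400]]))
```

```text
t 16.9 pos [0.4771 0.0337 0.1069] yaw -1.1490086259372436 tilt [ 0.0004 -0.0001 -1.    ] f [ 0.3241  0.1407 -6.3894] w 0.17385826740870547 j6 1.0752131583682356
shift cm [-6.162  31.2944 -1.3038] wz None
```

View pics/c9.png

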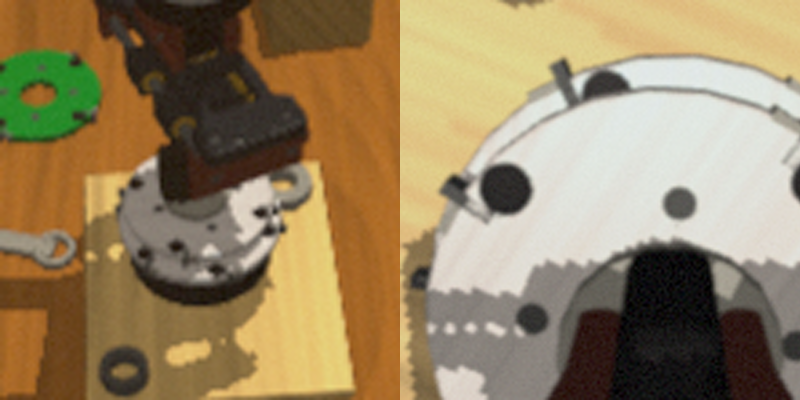

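Request:
{"name": "send_rows", "arguments": {
  "increments": [
    {"tx": 0, "ty": 0, "tz": -1, "wx": 0, "wy": 0, "wz": 0, "grip": 0},
    {"tx": 0, "ty": 0, "tz": -2.5, "wx": 0, "wy": 0, "wz": 0, "grip": 0},
    {"tx": -0.1, "ty": 0.5, "tz": -4, "wx": 0, "wy": 0, "wz": 0, "grip": 0},
    {"tx": -0.4, "ty": 2, "tz": -5, "wx": 0, "wy": 0, "wz": 0, "grip": 0},
    {"tx": -0.8, "ty": 4.2, "tz": -5, "wx": 0, "wy": 0, "wz": 0, "grip": 0},
    {"tx": -1.4, "ty": 7, "tz": -5, "wx": 0, "wy": 0, "wz": 0, "grip": 0},
    {"tx": -2, "ty": 10, "tz": -5, "wx": 0, "wy": 0, "wz": 0, "grip": 0},
    {"tx": -2.6, "ty": 13, "tz": -5, "wx": 0, "wy": 0, "wz": 0, "grip": 0},
    {"tx": -3.1, "ty": 15.5, "tz": -5, "wx": 0, "wy": 0, "wz": 0, "grip": 0},
    {"tx": -3.4, "ty": 17, "tz": -5, "wx": 0, "wy": 0, "wz": 0, "grip": 0}
  ],
  "newtons": 60
}}

```text
time_s: 18.25
position: [0.5158, -0.1372, 0.1568]
tool_rot: [0.0, 0.978, 0.209, 0.0]
ft_force: [-0.1, 0.5, -6.8]
width: 0.179
```

Request:
{"name": "send_rows", "arguments": {
  "increments": [
    {"tx": -0.2, "ty": 1, "tz": 0, "wx": 0, "wy": 0, "wz": 0, "grip": 0},
    {"tx": -0.6, "ty": 3, "tz": 0, "wx": 0, "wy": 0, "wz": 0, "grip": 0},
    {"tx": -1.1, "ty": 5.5, "tz": 0, "wx": 0, "wy": 0, "wz": 0, "grip": 0},
    {"tx": -1.6, "ty": 8.5, "tz": 0, "wx": 0, "wy": 0, "wz": 0, "grip": 0},
    {"tx": -2.2, "ty": 11.5, "tz": 0, "wx": 0, "wy": 0, "wz": 0, "grip": 0},
    {"tx": -2.6, "ty": 13.5, "tz": 0, "wx": 0, "wy": 0, "wz": 0, "grip": 0},
    {"tx": -2.8, "ty": 14.3, "tz": 0, "wx": 0, "wy": 0, "wz": 0, "grip": 0},
    {"tx": -2.8, "ty": 14.3, "tz": 0, "wx": 0, "wy": 0, "wz": 0, "grip": 0},
    {"tx": -2.8, "ty": 14.3, "tz": 0, "wx": 0, "wy": 0, "wz": 0, "grip": 0}
  ],
  "newtons": 60
}}

```text
time_s: 19.38
position: [0.5481, -0.276, 0.1565]
tool_rot: [-0.001, 0.978, 0.21, -0.0]
ft_force: [0.3, -0.1, -5.0]
width: 0.181
```

Run:
```python
from h import *
go(.549,-.277,.12)
s0=manip.state()
im=manip.snapshot('wrist');cv2.imwrite('pics/w10.png',im);P=wpose(s0)
np.savez('w10.npz',p=s0['position'],q=s0['tool_rot'])
s=manip.snapshot('side');cv2.imwrite('pics/s10.png',s)
t=manip.snapshot('top');cv2.imwrite('pics/t10.png',t)
```

```text
t 19.375 pos [ 0.5481 -0.276   0.1565] yaw -1.1484464633045557 tilt [-0.0009  0.001  -1.    ] f [ 0.3141 -0.0581 -4.9757] w 0.1805549920089244 j6 0.5690352794066145
shift cm [0.0478 0.1321 3.6494] wz None
```

View pics/w10.png

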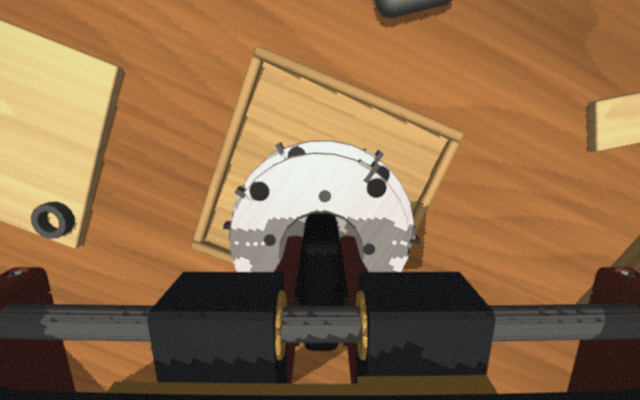

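View pics/s10.png

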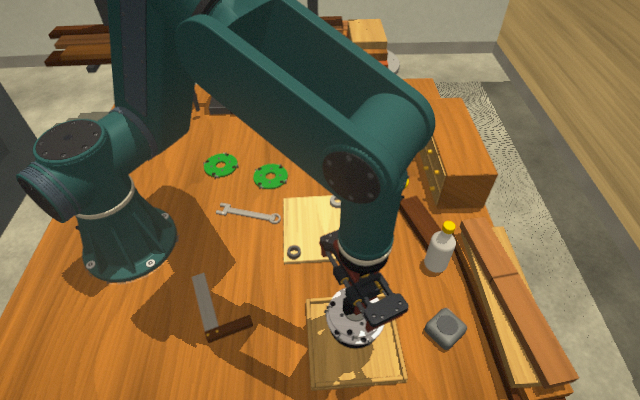

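Run:
```python
from h import *
d=np.load('w10.npz');P=wpose(dict(position=d['p'],tool_rot=d['q']))
c=[onz('wrist',p,.022,P) for p in[(258,48),(462,137),(193,245)]]
print(np.array(c),np.linalg.norm(c[0]-c[1]),np.linalg.norm(c[0]-c[2]),(c[1]+c[2])/2)
```

```text
[[ 0.6375 -0.179   0.022 ]
 [ 0.6436 -0.3638  0.022 ]
 [ 0.4553 -0.1861  0.022 ]] 0.18484904818966827 0.18230275955205402 [ 0.5495 -0.2749  0.022 ]
```

Request:
{"name": "send_rows", "arguments": {
  "increments": [
    {"tx": 0, "ty": 0.03, "tz": 0.8, "wx": 0, "wy": 0, "wz": 0, "grip": 0},
    {"tx": 0, "ty": 0.06, "tz": 1.8, "wx": 0, "wy": 0, "wz": 0, "grip": 0},
    {"tx": 0, "ty": 0.08, "tz": 2.8, "wx": 0, "wy": 0, "wz": 0, "grip": 0},
    {"tx": 0, "ty": 0.08, "tz": 3.8, "wx": 0, "wy": 0, "wz": 0, "grip": 0},
    {"tx": 0, "ty": 0.08, "tz": 4.8, "wx": 0, "wy": 0, "wz": 0, "grip": 0},
    {"tx": 0, "ty": 0.08, "tz": 5.7, "wx": 0, "wy": 0, "wz": 0, "grip": 0},
    {"tx": 0, "ty": 0.08, "tz": 6.4, "wx": 0, "wy": 0, "wz": 0, "grip": 0},
    {"tx": 0, "ty": 0.08, "tz": 6.8, "wx": 0, "wy": 0, "wz": 0, "grip": 0},
    {"tx": 0, "ty": 0.08, "tz": 6.8, "wx": 0, "wy": 0, "wz": 0, "grip": 0}
  ],
  "newtons": 60
}}

```text
time_s: 20.65
position: [0.5488, -0.2779, 0.0885]
tool_rot: [-0.0, 0.978, 0.209, -0.0]
ft_force: [0.1, 0.7, -6.8]
width: 0.18
```

Request:
{"name": "send_rows", "arguments": {
  "increments": [
    {"tx": 0, "ty": 0, "tz": 0.15, "wx": 0, "wy": 0, "wz": 0, "grip": 0},
    {"tx": 0, "ty": 0, "tz": 0.3, "wx": 0, "wy": 0, "wz": 0, "grip": 0},
    {"tx": 0, "ty": 0, "tz": 0.4, "wx": 0, "wy": 0, "wz": 0, "grip": 0},
    {"tx": 0, "ty": 0, "tz": 0.5, "wx": 0, "wy": 0, "wz": 0, "grip": 0},
    {"tx": 0, "ty": 0, "tz": 0.5, "wx": 0, "wy": 0, "wz": 0, "grip": 0},
    {"tx": 0, "ty": 0, "tz": 0.5, "wx": 0, "wy": 0, "wz": 0, "grip": 0}
  ],
  "newtons": 60
}}

```text
time_s: 21.4
position: [0.5489, -0.2779, 0.0837]
tool_rot: [0.0, 0.978, 0.209, 0.0]
ft_force: [-0.6, -0.7, -6.8]
width: 0.175
```

Request:
{"name": "send_rows", "arguments": {
  "increments": [
    {"tx": 0, "ty": 0, "tz": 0.05, "wx": 0, "wy": 0, "wz": 0, "grip": 0},
    {"tx": 0, "ty": 0, "tz": 0.1, "wx": 0, "wy": 0, "wz": 0, "grip": 0},
    {"tx": 0, "ty": 0, "tz": 0.15, "wx": 0, "wy": 0, "wz": 0, "grip": 0},
    {"tx": 0, "ty": 0, "tz": 0.2, "wx": 0, "wy": 0, "wz": 0, "grip": 0},
    {"tx": 0, "ty": 0, "tz": 0.25, "wx": 0, "wy": 0, "wz": 0, "grip": 0},
    {"tx": 0, "ty": 0, "tz": 0.3, "wx": 0, "wy": 0, "wz": 0, "grip": 0},
    {"tx": 0, "ty": 0, "tz": 0.3, "wx": 0, "wy": 0, "wz": 0, "grip": 0},
    {"tx": 0, "ty": 0, "tz": 0.3, "wx": 0, "wy": 0, "wz": 0, "grip": 0}
  ],
  "newtons": 60
}}

```text
time_s: 22.4
position: [0.5493, -0.2782, 0.0811]
tool_rot: [0.0, 0.978, 0.209, 0.0]
ft_force: [-0.7, -0.4, -2.6]
width: 0.18
```

Request:
{"name": "send_rows", "arguments": {
  "increments": [
    {"tx": 0, "ty": 0, "tz": 0.05, "wx": 0, "wy": 0, "wz": 0, "grip": 0},
    {"tx": 0, "ty": 0, "tz": 0.1, "wx": 0, "wy": 0, "wz": 0, "grip": 0},
    {"tx": 0, "ty": 0, "tz": 0.1, "wx": 0, "wy": 0, "wz": 0, "grip": 0},
    {"tx": 0, "ty": 0, "tz": 0.1, "wx": 0, "wy": 0, "wz": 0, "grip": 0}
  ],
  "newtons": 60
}}

```text
time_s: 22.9
position: [0.5489, -0.2779, 0.0797]
tool_rot: [0.0, 0.978, 0.209, -0.0]
ft_force: [0.6, 0.6, -1.1]
width: 0.176
```

Request:
{"name": "send_rows", "arguments": {
  "increments": [
    {"tx": 0, "ty": 0, "tz": 0.03, "wx": 0, "wy": 0, "wz": 0, "grip": 0},
    {"tx": 0, "ty": 0, "tz": 0.05, "wx": 0, "wy": 0, "wz": 0, "grip": 0},
    {"tx": 0, "ty": 0, "tz": 0.05, "wx": 0, "wy": 0, "wz": 0, "grip": 0},
    {"tx": 0, "ty": 0, "tz": 0.05, "wx": 0, "wy": 0, "wz": 0, "grip": 0}
  ],
  "newtons": 60
}}

```text
time_s: 23.4
position: [0.5489, -0.2779, 0.0792]
tool_rot: [0.0, 0.978, 0.209, -0.0]
ft_force: [0.1, 1.0, -1.4]
width: 0.183
```

Request:
{"name": "send_rows", "arguments": {
  "increments": [
    {"tx": 0, "ty": 0, "tz": 0.03, "wx": 0, "wy": 0, "wz": 0, "grip": 0},
    {"tx": 0, "ty": 0, "tz": 0.03, "wx": 0, "wy": 0, "wz": 0, "grip": 0.25},
    {"tx": 0, "ty": 0, "tz": 0.03, "wx": 0, "wy": 0, "wz": 0, "grip": 0.4},
    {"tx": 0, "ty": 0, "tz": 0.03, "wx": 0, "wy": 0, "wz": 0, "grip": 0.5},
    {"tx": 0, "ty": 0, "tz": 0.03, "wx": 0, "wy": 0, "wz": 0, "grip": 0.5},
    {"tx": 0, "ty": 0, "tz": 0.03, "wx": 0, "wy": 0, "wz": 0, "grip": 0.5},
    {"tx": 0, "ty": 0, "tz": 0.03, "wx": 0, "wy": 0, "wz": 0, "grip": 0.5}
  ],
  "newtons": 5
}}

```text
time_s: 24.28
position: [0.5489, -0.2779, 0.0789]
tool_rot: [0.0, 0.978, 0.209, -0.0]
ft_force: [0.3, -0.6, 0.7]
width: 0.502
```

Request:
{"name": "send_rows", "arguments": {
  "increments": [
    {"tx": 0, "ty": 0, "tz": 0, "wx": 0, "wy": 0, "wz": 0, "grip": 0.5},
    {"tx": 0, "ty": 0, "tz": 0, "wx": 0, "wy": 0, "wz": 0, "grip": 0.5}
  ]
}}

```text
time_s: 24.52
position: [0.5489, -0.2779, 0.0789]
tool_rot: [0.0, 0.978, 0.209, -0.0]
ft_force: [-0.7, -0.6, -0.7]
width: 0.502
```

Released with the jaws half open. I'll retreat straight up.

Request:
{"name": "send_rows", "arguments": {
  "increments": [
    {"tx": 0, "ty": 0, "tz": -1, "wx": 0, "wy": 0, "wz": 0, "grip": 0.5},
    {"tx": 0, "ty": 0, "tz": -3, "wx": 0, "wy": 0, "wz": 0, "grip": 0.5},
    {"tx": 0, "ty": 0, "tz": -6, "wx": 0, "wy": 0, "wz": 0, "grip": 0.5},
    {"tx": 0, "ty": 0, "tz": -10, "wx": 0, "wy": 0, "wz": 0, "grip": 0.5},
    {"tx": 0, "ty": 0, "tz": -13, "wx": 0, "wy": 0, "wz": 0, "grip": 0.5},
    {"tx": -3, "ty": 0, "tz": -15, "wx": 0, "wy": 0, "wz": 0, "grip": 0.5},
    {"tx": -5, "ty": 0, "tz": -16, "wx": 0, "wy": 0, "wz": 0, "grip": 0.5},
    {"tx": -5, "ty": 0, "tz": -16, "wx": 0, "wy": 0, "wz": 0, "grip": 0.5}
  ]
}}

```text
time_s: 25.52
position: [0.5025, -0.299, 0.2397]
tool_rot: [0.001, 0.978, 0.208, 0.0]
ft_force: [-0.1, -0.8, -0.2]
width: 0.502
```

Run:
```python
from h import *
go(.549,-.277,.12)
s0=manip.state();np.savez('w11.npz',p=s0['position'],q=s0['tool_rot'])
im=manip.snapshot('wrist');cv2.imwrite('pics/w11.png',im)
s=manip.snapshot('side');cv2.imwrite('pics/s11.png',s)
cv2.imwrite('pics/c11.png',cv2.resize(s[270:400,290:420],None,fx=4,fy=4,interpolation=cv2.INTER_CUBIC))
```

```text
t 25.525 pos [ 0.5025 -0.299   0.2397] yaw -1.1508125373576266 tilt [ 0.001  -0.0008 -1.    ] f [-0.1175 -0.8269 -0.1991] w 0.5023651364260764 j6 0.4960020302096346
shift cm [ 5.1379 -0.1292 11.9758] wz None
```

View pics/w11.png

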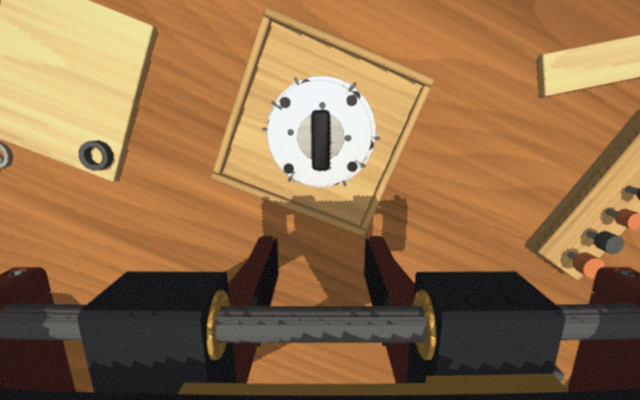

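View pics/c11.png

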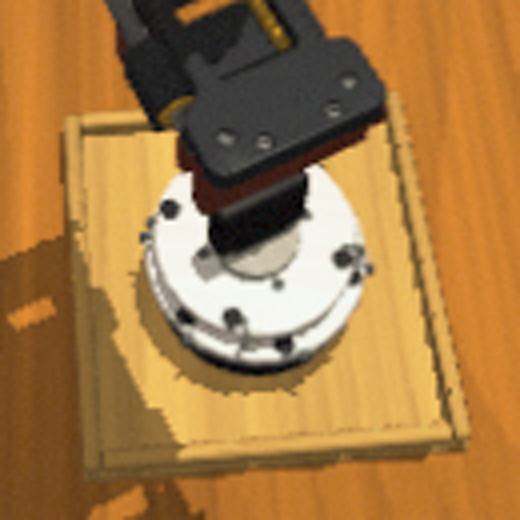

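View pics/s11.png

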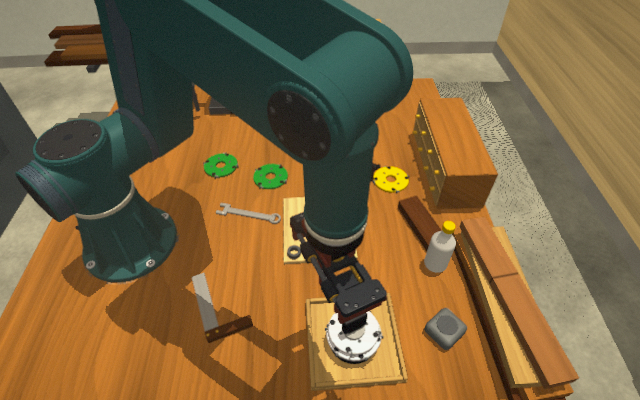

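Run:
```python
from h import *
d=np.load('w11.npz');P=wpose(dict(position=d['p'],tool_rot=d['q']))
c=np.array([onz('wrist',p,.022,P) for p in[(266,12),(432,83),(366,232),(213,178)]]);print(c,c.mean(0))
print('collar',onz('wrist',(320.5,136.5),.071,P),'cutter disc',onz('wrist',(320.5,130.5),.063,P))
```

```text
[[ 0.6344 -0.1786  0.022 ]
 [ 0.6427 -0.3635  0.022 ]
 [ 0.4652 -0.3726  0.022 ]
 [ 0.4527 -0.1874  0.022 ]] [ 0.5487 -0.2755  0.022 ]
collar [ 0.5468 -0.2778  0.071 ] cutter disc [ 0.5515 -0.2757  0.063 ]
```

The stack stands upright within about 3 mm of the tray's centre. The gripper is clear and has stopped moving, so I'm handing in.

Run:
```python
from h import *
s=manip.state();print(s['time_s'],s['qvel'],s['ft_force']);print(manip.finish_job())
```

```text
25.625 [ 0.0097  0.0138 -0.0006 -0.0002  0.0002 -0.0014] [-0.9632  0.3873 -0.733 ]
the job is handed in; nothing more can be done
None
```

The job is handed in after 25.6 s. The stack stands upright in the tray, with the spindle still in place and the gripper clear.

- **Threading and locking:** I gripped the spindle by its paddle and turned it to match the slot, which I could see through the bores with the wrist camera. It went down in small steps without any contact until its shoulder touched at about 7 N, with the tip at 17 mm as described. I eased it up 1 mm and twisted it about 1.34 rad.
- **Lifting and placing:** The wrist load went from about 1.3 N to 6–7 N when I lifted, and a picture showed the base coming up with the cutters, so the lock held. I lowered the stack until the tray took its weight (load back to about 1 N) and opened the jaws.
- **Last checks:** In the last pictures the stack is within about 3 mm of the tray's centre. The bystanders still in view looked undisturbed; the spare ring was hidden behind the arm in those pictures, so I could not check it there.
- **Disagreements:**
  - The side and top cameras differed from the wrist camera by 2–3 mm.
  - The wrist camera's reported hand-eye offset changed by about 1 mm during the job, so I lined the slot up against the held spindle in the same picture.
  - My pixel readings of the tray's sides came out up to 8 mm shorter than the stated 190 mm.

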